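Set up the two-tier coffee rack

ROBOT

A 7-joint arm with a two-finger parallel gripper is mounted at the origin on a cart in front of the work surface, level with it; the furniture and walls round the work are solid. World frame = base frame: x ahead of the robot, y to its left, z up, the work surface at z = 0. Lengths are in m, angles in rad, forces in N, time in s.
With the tool pointing down it reaches from about 0.425 to 0.825 m from the base axis. Payload 3.6 kg.
Tool frame: the origin (TCP) lies midway between the tips of the shut fingers; the grasp point (between the pads) lies 19 mm behind it; z points along the fingers, y is the line along which they close (so a half turn about z gives the same grasp; the last joint's range is limited). The gripper opens to 93 mm and grips with 3 to 60 N. Pads are 15 mm wide; open, the fingers measure 128 mm over their backs; the gripper's body (75 mm by 188 mm) begins 65 mm behind the grasp point.
Start: joints at [1.093, 0.615, -0.013, 1.423, 0.008, 1.103, -0.04], TCP at [0.284, -0.585, 0.219] pointing down, gripper open.
Joint ranges: [-3.12, 3.12], [-0.3, 2.06], [-1.34, 1.32], [0.26, 2.42], [-1.36, 4.5], [0.01, 1.98], [-2.84, 2.84]. Speed limits (rad/s): [2.79, 2.79, 3.14, 3.14, 3.14, 3.14, 3.14].

INTERFACE

Orientations are given as [roll, pitch, yaw] about the fixed x, y, z axes, in that order (R = Rz(yaw) Ry(pitch) Rx(roll)).
In Python, from station import get_state, capture, calibration, sign_off gives the robot as it stands. The module is installed in compiled form; this text tells all that it offers.
- The arm moves only by the tool play_rows, never from a script. Its argument "rows" is one flat list of numbers, 7 for each row, row after row: the shift along the tool's x, y, z in cm, then the turn, a rotation vector about the tool's x, y, z in degrees, then the finger opening in cm, from 0 to 9.3. In form: [tx, ty, tz, ax, ay, az, hand, tx, ty, tz, ax, ay, az, hand, ...]. A call has 1 to 8 rows; each row is the pose to reach, as a shift and turn from the pose commanded when the call began, along the tool's axes at that moment; what a row does not reach only later rows make up. A row lasts 1/12 s, in which the tool goes at most 41.7 mm and 7.16 degrees, less where a joint would pass 70% of its speed; a pose out of reach is approached as far as the arm can. A call with a gripper value outside its range is refused whole. The fingers move at their own pace and stop on an object; "force" is the grip in N (left out, the last holds). Time passes only in rows, so rows that repeat a pose let the fingers close. It gives the time, the measured TCP pose, the force, the opening and the grip force at its end, in the units of the state.
- get_state(): the state, without advancing time (a new reading comes with each control period).
- capture(name): name is "scene" or "side" or "wrist"; returns the picture (400x640x3 uint8, blue, green, red); there is no depth.
- calibration(name): a dict with "intrinsics" (3x3 intrinsics, pixels), "extrinsics" (4x4, takes a point from world to camera coordinates). Camera axes: x right, y down, z forward; pixel columns grow to the right and rows downward; lengths in m; the calibration is good to about 2 mm. A picture is of the moment at which its call begins: read the wrist's pose just before it. calibration takes no time and is no camera call; for the wrist camera it gives the pose at the moment of the call.
- sign_off(): hands the job in; it is judged then, once.
The state is a dict: "time_s": time; "joints": joint angles; "joint_vel": joint speeds; "joint_efforts": joint torques, N m; "position": TCP position; "tool_rot": TCP orientation; "ft_force": force on the tool from outside, world axes, zero at the start; "ft_torque": the same for the moment, N m; "width": finger opening in m; "gripper_force": force on a finger pad.
Only numpy, scipy, OpenCV 4.12 (cv2) and the standard library are available. Lean on these libraries where they do the work, as an engineer would, in place of code of your own. Each camera call takes 0.05 s, during which the arm holds its last target. There are 200 camera calls.

TASK

Set up the wooden coffee rack: stand all the spice jars upright in the bottom of the rack, one to a compartment, then lay the loose wooden bar across the two end boards so that it rests flat down in the saddles on both of them, and then stand the two espresso cups upright on the bar. The cups are thin porcelain: grip them lightly, with no more than 12 N, and set them down gently; leave the salt shaker and the milk jug where they are.

Things in the scene. Friction and masses are not known exactly. Their poses are not given: they have to be found in the camera images.
- rack: fixed pale wooden rack, origin at the centre of its underside; mm. Floor z 10, side walls 52 high with x -30..30 clear between them; dividers 46 high, 5 thick, at y -72.5, 0, 72.5 make four compartments centred on y -109, -36, 36, 109, any jar in any. End boards 125 high from |y| 145 to 171; rims on top to z 137 leave saddles |x|<36, |y|<163 whose floor (|y|>145) is at z 125.
- bar: loose flat wooden bar, 314 mm long along its y, 60 mm wide along x, 16 mm thick, about 0.25 kg; origin at the centre of its underside, z up. Starts flat on the worktop at the left. Laid in the saddles (6 mm play all round), its underside is 125 mm and its top 141 mm above the rack's origin.
- jar1: red-capped glass spice jar, upright, 45 mm across and 106 mm tall (cap from 85 mm up), about 0.11 kg; origin at the centre of its underside, z up its axis. All jars are alike for this job; some may be absent (None).
- jar2: red-capped glass spice jar, upright, 45 mm across and 106 mm tall (cap from 85 mm up), about 0.11 kg; origin at the centre of its underside, z up its axis. All jars are alike for this job; some may be absent (None).
- jar3: red-capped glass spice jar, upright, 45 mm across and 106 mm tall (cap from 85 mm up), about 0.11 kg; origin at the centre of its underside, z up its axis. All jars are alike for this job; some may be absent (None).
- jar4: red-capped glass spice jar, upright, 45 mm across and 106 mm tall (cap from 85 mm up), about 0.11 kg; origin at the centre of its underside, z up its axis. All jars are alike for this job; some may be absent (None).
- cup1: white espresso cup of thin porcelain, upright, 0.11 kg, 52 mm tall; rim 62 mm across, foot 43 mm. Origin at underside level; the bowl's axis is 13.5 mm from it along the cup's +y, the ear handle (11 mm thick) reaches 44 mm to -y. Grip from above across its x axis, fingers outside the bowl below the rim, lightly: 6 N is plenty.
- cup2: white espresso cup of thin porcelain, upright, 0.11 kg, 51 mm tall; rim 62 mm across, foot 43 mm. Origin at underside level; the bowl's axis is 13.5 mm from it along the cup's +y, the ear handle (11 mm thick) reaches 44 mm to -y. Grip from above across its x axis, fingers outside the bowl below the rim, lightly: 6 N is plenty.
- salt: bystander: glass salt shaker, 44 mm across, 90 mm tall, behind the rack; origin at the centre of its underside
- jug: bystander: white milk jug, 74x98x88 mm tall, behind the rack at the left; origin at the centre of its underside
Things that resemble listed ones, but are neither listed nor needed, are in the scene too. Leave any green look-alike of the jar2 alone. What is shaped like the cup1 but yellow is not meant.

How it is judged:
By the outcome, as a careful person would: the job done as asked, in the order asked, and still so for the second after the job is handed in, with the robot touching nothing.
Of jar1, jar2, jar3, jar4 only 3 to 4 are there at a start; the rules pass over those that are not, and their reading is None.
At some moment in a run one of bar may be knocked a few centimetres aside while the robot is not near it.
It also fails if it takes over 208 s, if anything falls off the work surface, if the arm or the gripper's body presses on something with over 40 N, if the wrist force passes 120 N, or if a joint passes its speed limit or range.

## Working session

There is one attempt and no reset: what is moved stays moved. The work goes in short steps, Python scripts to look and compute and a tool call to move; the robot and the scene stay as the last step left them, time stands still between calls to the robot, and variables do not carry over. Pictures are saved under pics/ and viewed, at most 14 in all, crops included, and the job is handed in when it is done.

Besides the shell and the picture viewer there is one more tool, called after ">>>" by a JSON object that holds its "fn" and its "kwargs". play_rows: Moves the arm, as the interface text tells. Its arguments: {"type":"object","properties":{"rows":{"type":"array","items":{"type":"number"}},"force":{"type":"number"}},"required":["rows"]}

```bash
mkdir -p pics; ls
python3 - <<'E'
from station import *
import cv2,numpy as np
for n in("scene","side"):
    cv2.imwrite(f"pics/{n}0.png",capture(n)); c=calibration(n); print(n,np.round(c["intrinsics"],1).tolist(),np.round(c["extrinsics"],3).tolist())
s=get_state();print(s)
E
```

```text
pics
scene [[371.4, 0.0, 323.4], [0.0, 371.4, 204.7], [0.0, 0.0, 1.0]] [[-0.794, -0.608, -0.014, 0.426], [-0.422, 0.568, -0.707, 0.312], [0.437, -0.555, -0.707, 1.204], [0.0, 0.0, 0.0, 1.0]]
side [[411.3, 0.0, 316.2], [0.0, 411.3, 204.1], [0.0, 0.0, 1.0]] [[0.957, -0.289, -0.014, -0.582], [-0.184, -0.57, -0.801, 0.09], [0.224, 0.769, -0.598, 1.388], [0.0, 0.0, 0.0, 1.0]]
{'time_s': 0.1, 'joints': array([ 1.09250368,  0.61581798, -0.01263509,  1.4247407 ,  0.00812831,
        1.10343221, -0.04039346]), 'joint_vel': array([-0.00074429, -0.00137412,  0.00065364, -0.00627396, -0.00029133,
       -0.00026822,  0.00016721]), 'joint_efforts': array([ 1.78143000e-03, -4.60038114e+01,  2.10416741e-01, -1.66243529e+01,
       -6.10962301e-02,  1.69132854e-02,  9.37915320e-05]), 'position': array([ 0.28347114, -0.58412375,  0.21759926]), 'tool_rot': array([-3.13924547e+00,  4.45783204e-05,  4.51892691e-01]), 'ft_force': array([-0.24978095,  0.23748352, -0.28406975]), 'ft_torque': array([-0.00011576,  0.02276857,  0.00784101]), 'gripper_force': 0.0, 'width': 0.09310139546255582}
```

View pics/scene0.png

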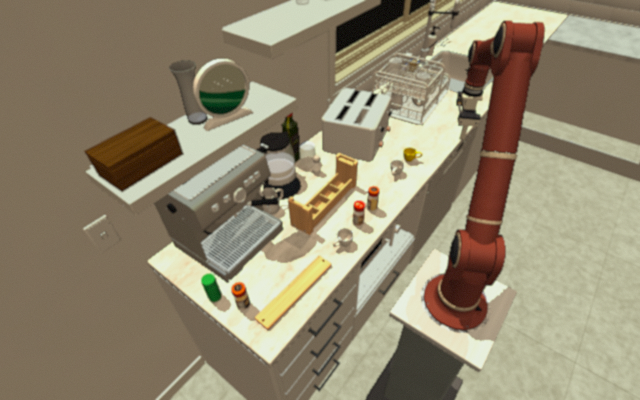

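View pics/side0.png

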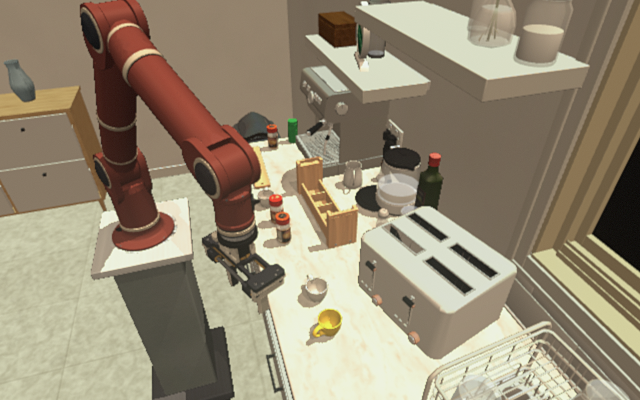

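Scene: red jars at about (359,212), (373,198) and (240,294), with a green decoy at (211,287). White cups are at (345,240) and (397,168), with the yellow decoy at (410,155). The bar runs (265,320)–(325,262) and the rack sits around (325,195). Side view shows the same things.

```bash
cat > h.py <<'E'
from station import *
import cv2,numpy as np
from scipy.spatial.transform import Rotation as R
def ray(c,uv):
    T=c["extrinsics"];K=c["intrinsics"];d=np.linalg.inv(K)@np.array([uv[0],uv[1],1.]);Rt=T[:3,:3].T
    return -Rt@T[:3,3],Rt@d
def onz(c,uv,z):
    o,d=ray(c,uv);return o+d*(z-o[2])/d[2]
def proj(c,p):
    q=c["extrinsics"]@np.append(p,1);q=c["intrinsics"]@q[:3];return q[:2]/q[2]
def two(c1,u1,c2,u2):
    o1,d1=ray(c1,u1);o2,d2=ray(c2,u2);s=np.linalg.lstsq(np.stack([d1,-d2],1),o2-o1,rcond=None)[0]
    a=o1+s[0]*d1;b=o2+s[1]*d2;return (a+b)/2,np.linalg.norm(a-b)
def blobs(im,lo,hi,amin=15):
    h=cv2.cvtColor(im,cv2.COLOR_BGR2HSV);m=cv2.inRange(h,np.array(lo),np.array(hi))
    n,_,st,ce=cv2.connectedComponentsWithStats(m);return [(ce[i].round(1),st[i].tolist()) for i in range(1,n) if st[i][4]>=amin],m
def tool(p=None,yaw=None):
    s=get_state();return s["position"],R.from_euler("xyz",s["tool_rot"])
def delta(p,yaw):
    """shift cm & rotvec deg in tool axes from the measured pose to TCP p, tool down with that yaw"""
    s=get_state();r0=R.from_euler("xyz",s["tool_rot"]);r1=R.from_euler("xyz",[np.pi,0,yaw])
    return np.round(r0.inv().apply(np.array(p)-s["position"])*100,2).tolist(),np.round((r0.inv()*r1).as_rotvec(degrees=True),2).tolist()
E
python3 - <<'E'
from h import *
for n in("scene","side"):
    im=cv2.imread(f"pics/{n}0.png");c=calibration(n)
    b,_=blobs(im,(0,190,150),(9,255,255),8)
    for ce,st in b: print(n,ce,st,onz(c,ce,.10).round(3))
    b,_=blobs(im,(20,90,120),(35,255,255),20)
    for ce,st in b: print(n,"yel",ce,st,onz(c,ce,.016).round(3))
c=calibration("scene")
for uv in [(345,240),(397,168),(265,322),(325,262)]: print(uv,onz(c,uv,.02).round(3))
c=calibration("side")
for uv in [(316,289),(265,195)]: print(uv,onz(c,uv,.02).round(3))
w=calibration("wrist");T=np.linalg.inv(w["extrinsics"]);p,r=tool()
print(w["intrinsics"].round(1).tolist()); print("cam in tool",r.inv().apply(T[:3,3]-p).round(4),(r.inv().as_matrix()@T[:3,:3]).round(3).tolist())
a=cv2.imread("pics/scene0.png")[130:350,180:440];b=cv2.imread("pics/side0.png")[120:345,230:450]
cv2.imwrite("pics/c0.png",np.vstack([cv2.resize(a,(780,600))[:600]]));
cv2.imwrite("pics/c1.png",cv2.resize(b,(600,600)))
E
```

```text
scene [359.  205.1] [354, 202, 10, 7, 52] [ 0.44  -0.094  0.1  ]
scene yel [441.1   3.5] [435, 0, 16, 11, 73] [ 1.282 -2.658  0.016]
scene yel [381.   38.7] [335, 8, 94, 65, 792] [ 1.3   -1.686  0.016]
scene yel [411.3 153.2] [403, 147, 20, 15, 166] [ 0.477 -0.598  0.016]
scene yel [339.4 154.3] [336, 152, 9, 5, 26] [ 0.742 -0.392  0.016]
scene yel [347.9 160.8] [339, 157, 18, 9, 76] [ 0.682 -0.376  0.016]
scene yel [323.6 198.1] [294, 174, 56, 46, 356] [ 0.622 -0.114  0.016]
scene yel [291.7 291.5] [255, 256, 76, 71, 1368] [0.438 0.299 0.016]
side [270.6 127.6] [267, 126, 9, 4, 14] [0.532 0.424 0.1  ]
side [275.1 199. ] [270, 195, 11, 7, 41] [ 0.439 -0.096  0.1  ]
side [277.5 217.2] [276, 215, 5, 5, 12] [ 0.426 -0.192  0.1  ]
side [285.1 218.4] [282, 217, 6, 4, 10] [ 0.447 -0.205  0.1  ]
side yel [ 37.9 100.9] [0, 86, 79, 30, 1377] [-0.592  1.322  0.016]
side yel [261.1 169.8] [253, 147, 17, 40, 230] [0.447 0.233 0.016]
side yel [308.7 162.9] [301, 160, 17, 6, 50] [0.644 0.225 0.016]
side yel [333.6 205. ] [319, 179, 33, 37, 93] [ 0.649 -0.08   0.016]
side yel [316.4 204.1] [302, 183, 25, 41, 160] [ 0.592 -0.056  0.016]
side yel [327.6 322.8] [312, 309, 30, 29, 610] [ 0.472 -0.553  0.016]
(345, 240) [0.422 0.018 0.02 ]
(397, 168) [ 0.475 -0.459  0.02 ]
(265, 322) [0.432 0.431 0.02 ]
(325, 262) [0.421 0.141 0.02 ]
(316, 289) [ 0.475 -0.439  0.02 ]
(265, 195) [0.427 0.05  0.02 ]
[[277.7, 0.0, 319.6], [0.0, 277.7, 198.5], [0.0, 0.0, 1.0]]
cam in tool [ 0.0719  0.0003 -0.165 ] [[0.001, -0.965, -0.262], [1.0, 0.0, 0.0], [-0.0, -0.262, 0.965]]
```

View pics/c0.png

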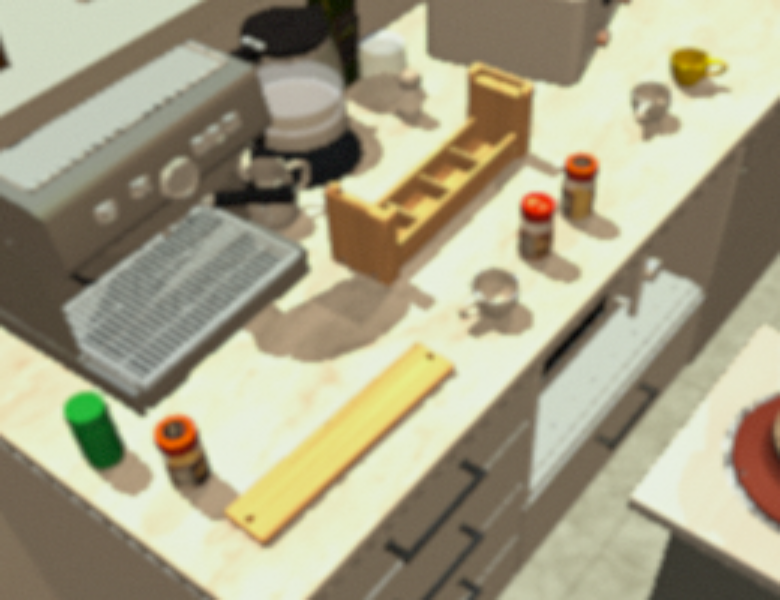

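Three jars, the two white cups, the yellow cup and the green jar decoys, and the bar are all identified. Next is an overhead wrist view.

```bash
python3 -c "
from h import *
print(delta([.55,-.05,.38],0))"
```

```text
([47.3, -36.45, -16.16], [-0.13, 0.03, 25.89])
```

>>> {"fn": "play_rows", "kwargs": {"rows": [0,0,-4,0,0,0,9.3,0,0,-8,0,0,0,9.3,2,-2,-12,0,0,0,9.3,5,-4,-16,0,0,0,9.3,8,-6,-16,0,0,0,9.3,11,-8.5,-16,0,0,0,9.3,14,-11,-16,0,0,0,9.3,17,-13,-16,0,0,0,9.3]}}

```text
time_s: 0.77
position: [0.3802, -0.3913, 0.379]
tool_rot: [3.142, -0.0, 0.452]
ft_force: [1.1, -0.4, -0.0]
width: 0.0929
gripper_force: 0.0
```

>>> {"fn": "play_rows", "kwargs": {"rows": [3,-2.4,0,0,0,0,9.3,6,-4.8,0,0,0,0,9.3,9,-7,0,0,0,0,9.3,12,-9.3,0,0,0,6,9.3,15,-11.6,0,0,0,11,9.3,18,-14,0,0,0,16,9.3,21,-16.3,0,0,0,21,9.3,24,-18.6,0,0,0,25.9,9.3]}}

```text
time_s: 1.43
position: [0.5148, -0.1196, 0.3784]
tool_rot: [-3.141, 0.001, -0.005]
ft_force: [0.6, -0.1, 1.0]
width: 0.0929
gripper_force: 0.0
```

```bash
python3 -c "
from h import *
print(delta([.55,-.05,.38],0))"
```

```text
([3.48, -6.98, -0.16], [-0.01, 0.05, -0.26])
```

>>> {"fn": "play_rows", "kwargs": {"rows": [0,0,0,0,0,0,9.3,0,0,0,0,0,0,9.3,0,0,0,0,0,0,9.3]}}

```text
time_s: 1.68
position: [0.5142, -0.122, 0.3782]
tool_rot: [3.141, 0.001, 0.0]
ft_force: [-0.3, -0.2, 0.4]
width: 0.093
gripper_force: 0.0
```

Run:
```python
from h import *
import json
c=calibration("wrist");im=capture("wrist");cv2.imwrite("pics/w0.png",im)
np.savez("w0.npz",**c);print(get_state()["position"])
```

```text
[ 0.51400813 -0.12291843  0.37834219]
```

View pics/w0.png

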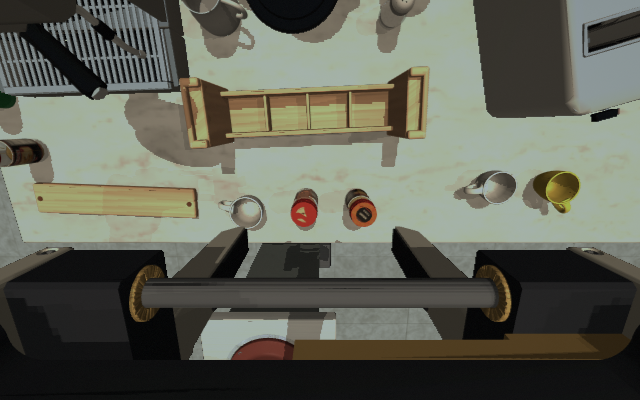

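The picture shows the bar with corners about (36,184), (198,190), (195,218), (34,210). Jar caps are at (304,214) and (361,212), and the third jar is at (20,152). Cup rims are centred at (247,210) and (496,187), both with handles to the left. The rack's ends are at x≈182..207 and 403..430.

Run:
```python
from h import *
c=dict(np.load("w0.npz"));im=cv2.imread("pics/w0.png")
f=lambda uv,z:onz(c,uv,z).round(3)
for t,uv,z in[("jarA",(304,214),.106),("jarB",(361,212),.106),("cup1",(247,211),.052),("h1",(221,200),.035),("cup2",(496,187),.052),("h2",(468,190),.035),
 ("rackL1",(182,80),.137),("rackL2",(190,148),.137),("rackR1",(428,67),.137),("rackR2",(426,137),.137)]+[("bar",u,.016) for u in[(36,184),(198,190),(195,218),(34,210)]]: print(t,f(uv,z))
r=im[40:240,170:450];cv2.imwrite("pics/w0c.png",cv2.resize(r,None,fx=2.8,fy=2.8,interpolation=cv2.INTER_CUBIC))
```

```text
jarA [ 0.441 -0.097  0.106]
jarB [ 0.444 -0.191  0.106]
cup1 [0.428 0.012 0.052]
h1 [0.445 0.064 0.035]
cup2 [ 0.474 -0.443  0.052]
h2 [ 0.465 -0.402  0.035]
rackL1 [0.642 0.064 0.137]
rackL2 [0.551 0.064 0.137]
rackR1 [ 0.659 -0.268  0.137]
rackR2 [ 0.567 -0.275  0.137]
bar [0.472 0.427 0.016]
bar [0.46  0.114 0.016]
bar [0.402 0.127 0.016]
bar [0.419 0.445 0.016]
```

View pics/w0c.png

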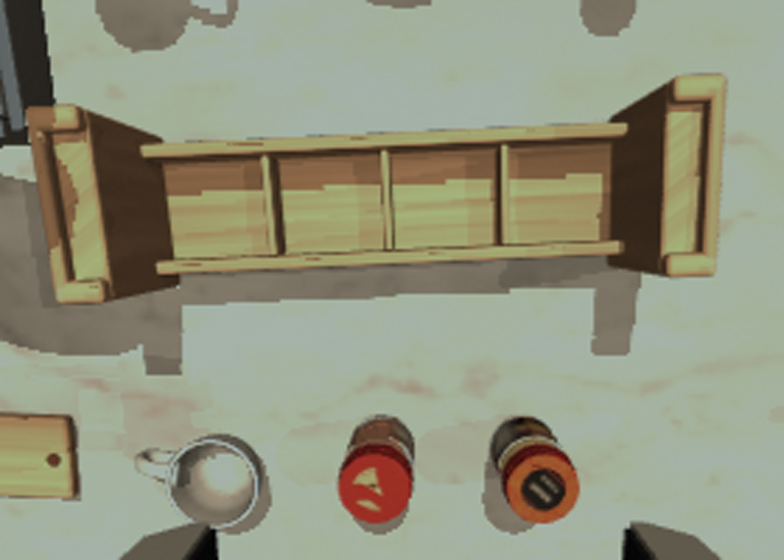

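>>> {"fn": "play_rows", "kwargs": {"rows": [-1,-0.5,2,0,0,-7,9.3,-2,-1,4,0,0,-14,9.3,-3,-1.5,7,0,0,-21,9.3,-4,-2,10,0,0,-28,9.3,-5,-2.5,13,0,0,-35,9.3,-6,-2.7,15,0,0,-42,9.3,-7.3,-2.7,15.8,0,0,-49,9.3,-7.3,-2.7,15.8,0,0,-56,9.3]}}

```text
time_s: 2.4
position: [0.4367, -0.0962, 0.2183]
tool_rot: [-3.135, 0.005, 0.98]
ft_force: [0.1, -0.1, -0.4]
width: 0.0931
gripper_force: 0.0
```

>>> {"fn": "play_rows", "kwargs": {"rows": [0,0,0,0,0,-7,9.3,0,0,0,0,0,-14,9.3,0,0,0,0,0,-21,9.3,0,0,0,0,0,-28,9.3,0,0,0,0,0,-34,9.3,0,0,0,0,0,-34,9.3,0,0,0,0,0,-34,9.3]}}

```text
time_s: 2.98
position: [0.4413, -0.0961, 0.2207]
tool_rot: [-3.142, 0.0, 1.565]
ft_force: [0.3, 0.8, 0.1]
width: 0.0928
gripper_force: 0.0
```

Run:
```python
from h import *
import math
print(get_state()["position"],delta([.441,-.096,.22],np.pi/2))
c=calibration("scene");w=dict(np.load("w0.npz"))
print("B",onz(c,(373.8,185),.106),"C",onz(c,(239.5,275),.106))
c=calibration("side");print("C side",onz(c,(271,127),.106))
c=calibration("wrist");im=capture("wrist");cv2.imwrite("pics/w1.png",im);np.savez("w1.npz",**c)
b,m=blobs(im,(0,170,60),(16,255,255),60)
for ce,st in b: print(ce,st,onz(c,ce,.106).round(3))
```

```text
[ 0.44125441 -0.09611161  0.22069132] ([0.01, -0.03, 0.07], [-0.0, 0.02, -0.36])
B [ 0.45234356 -0.21591208  0.106     ] C [0.56554508 0.39030621 0.106     ]
C side [0.53287276 0.41685103 0.106     ]
[318.9 191.4] [299, 170, 41, 44, 1206] [ 0.44  -0.092  0.106]
[319.9 266. ] [301, 254, 37, 24, 521] [ 0.441 -0.178  0.106]
```

>>> {"fn": "play_rows", "kwargs": {"rows": [0.1,0,4,0,0,0,9.3,0.2,0,8,0,0,0,9.3,0.2,0,11,0,0,0,9.3,0.2,0,14,0,0,0,9.3,0.2,0,15.7,0,0,0,9.3,0.2,0,15.7,0,0,0,6,0.2,0,15.7,0,0,0,3,0.2,0,15.7,0,0,0,3], "force": 20}}

```text
time_s: 3.7
position: [0.4426, -0.0927, 0.0647]
tool_rot: [3.14, 0.0, 1.569]
ft_force: [0.3, 0.3, 0.2]
width: 0.0774
gripper_force: 0.0
```

>>> {"fn": "play_rows", "kwargs": {"rows": [0,0,0,0,0,0,3,0,0,0,0,0,0,3,0,0,0,0,0,0,3]}}

```text
time_s: 3.95
position: [0.4424, -0.0927, 0.0647]
tool_rot: [3.139, 0.001, 1.57]
ft_force: [-0.5, -0.3, 0.3]
width: 0.0576
gripper_force: 0.0
```

>>> {"fn": "play_rows", "kwargs": {"rows": [0,0,0,0,0,0,3,0,0,0,0,0,0,3,0,0,0,0,0,0,3,0,0,0,0,0,0,3,0,0,-3,0,0,0,3,0,0,-6,0,0,0,3,0,0,-9,0,0,0,3,0,0,-12,0,0,0,3]}}

```text
time_s: 4.62
position: [0.441, -0.0922, 0.1846]
tool_rot: [-3.14, -0.001, 1.571]
ft_force: [1.0, -0.7, -0.7]
width: 0.0443
gripper_force: 20.0
```

>>> {"fn": "play_rows", "kwargs": {"rows": [0.5,3,-1,0,0,0,3,1,6,-1,0,0,0,3,1.5,9,-1,0,0,0,3,2,12,-1,0,0,0,3,2.5,15,-1,0,0,0,3,2.6,16.2,-1,0,0,0,3,2.6,16.2,-1,0,0,0,3,2.6,16.2,-1,0,0,0,3]}}

```text
time_s: 5.28
position: [0.603, -0.0662, 0.1925]
tool_rot: [-3.139, -0.0, 1.571]
ft_force: [-0.6, -0.5, -1.4]
width: 0.0444
gripper_force: 20.0
```

Run:
```python
from h import *
s=get_state();print(s["position"],s["width"],s["gripper_force"])
c=calibration("wrist");im=capture("wrist");cv2.imwrite("pics/w2.png",im);np.savez("w2.npz",**c)
```

```text
[ 0.60300518 -0.06621658  0.19249929] 0.04435130168200048 19.958725728210993
```

View pics/w2.png

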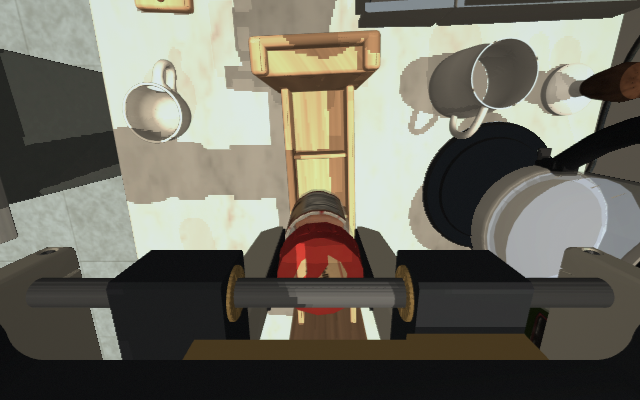

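The held jar has its cap at (320,265). The left end board spans (249,40)–(381,32), the walls' outer edges run from (282,92) to (289,205) and from (356,88) to (353,200), and the divider is at row 154.

Run:
```python
from h import *
c=dict(np.load("w2.npz"));f=lambda uv,z:onz(c,uv,z).round(4)
im=cv2.imread("pics/w2.png");cv2.imwrite("pics/w2c.png",cv2.resize(im[20:220,230:400],None,fx=3,fy=3,interpolation=cv2.INTER_CUBIC))
for uv,z in[((249,40),.137),((381,32),.137),((282,92),.052),((356,88),.052),((289,205),.052),((353,200),.052),((296,154),.046),((346,154),.046)]:print(uv,f(uv,z))
```

```text
(249, 40) [0.5521 0.0629 0.137 ]
(381, 32) [0.6458 0.068  0.137 ]
(282, 92) [0.5633 0.0368 0.052 ]
(356, 88) [0.6396 0.0407 0.052 ]
(289, 205) [ 0.5672 -0.0849  0.052 ]
(353, 200) [ 0.6404 -0.0789  0.052 ]
(296, 154) [ 0.5759 -0.0274  0.046 ]
(346, 154) [ 0.6316 -0.0274  0.046 ]
```

View pics/w2c.png

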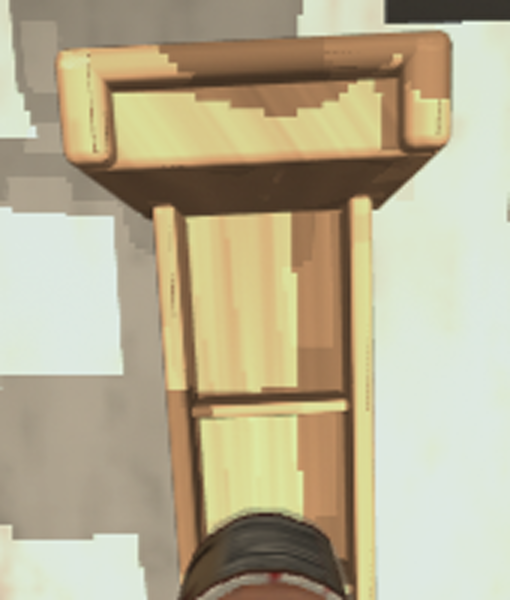

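>>> {"fn": "play_rows", "kwargs": {"rows": [0,0,3,0,0,0,3,0,0,6,0,0,0,3,0,0,9,0,0,0,3,0,0,10.5,0,0,0,3,0,0,11.2,0,0,0,3,0,0,11.5,0,0,0,3,0,0,11.7,0,0,0,3,0,0,11.7,0,0,0,3]}}

```text
time_s: 6.0
position: [0.6042, -0.0666, 0.0777]
tool_rot: [3.14, 0.0, 1.57]
ft_force: [-0.2, -1.1, -0.9]
width: 0.0445
gripper_force: 20.0
```

>>> {"fn": "play_rows", "kwargs": {"rows": [0,0,0,0,0,0,5,0,0,0,0,0,0,7,0,0,0,0,0,0,7,0,0,0,0,0,0,7,0,0,-4,0,0,0,7,0,0,-8,0,0,0,7,0,0,-12,0,0,0,8,0,0,-12,0,0,0,9.3]}}

```text
time_s: 6.67
position: [0.6091, -0.0656, 0.2058]
tool_rot: [3.124, 0.0, 1.57]
ft_force: [1.4, 0.3, 0.5]
width: 0.0792
gripper_force: 0.0
```

>>> {"fn": "play_rows", "kwargs": {"rows": [-2,-3,0,0,0,0,9.3,-4,-6,0,0,0,0,9.3,-6,-9,0,0,0,0,9.3,-8,-12,0,0,0,0,9.3,-9,-14,0,0,0,0,9.3,-10,-16,0,0,0,0,9.3,-12,-16,0,0,0,0,9.3,-12,-16,0,0,0,0,9.3]}}

```text
time_s: 7.33
position: [0.4422, -0.1908, 0.1968]
tool_rot: [3.142, 0.003, 1.564]
ft_force: [-0.2, -1.0, 0.2]
width: 0.0931
gripper_force: 0.0
```

Run:
```python
from h import *
s=get_state();print(s["position"],s["width"],s["gripper_force"])
c=calibration("wrist");im=capture("wrist");cv2.imwrite("pics/w3.png",im);np.savez("w3.npz",**c)
b,m=blobs(im,(0,170,60),(16,255,255),60)
for ce,st in b: print(ce,st,onz(c,ce,.106).round(3),onz(c,(st[0]+st[2]/2,st[1]+st[3]/2),.106).round(3),"rack",onz(c,ce,.116).round(3))
```

```text
[ 0.44224872 -0.19077913  0.19684432] 0.0930886419121755 0.0
[513.9  57.8] [479, 29, 67, 60, 2337] [ 0.606 -0.067  0.106] [ 0.604 -0.068  0.106] rack [ 0.599 -0.069  0.116]
[318.2 200.8] [297, 179, 43, 46, 1030] [ 0.441 -0.191  0.106] [ 0.441 -0.192  0.106] rack [ 0.441 -0.188  0.116]
```

View pics/w3.png

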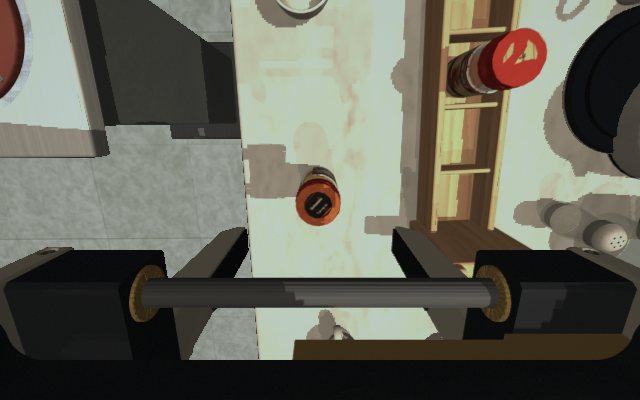

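Jar A stands in its compartment at (513,58), and jar B is right under the tool.

>>> {"fn": "play_rows", "kwargs": {"rows": [0,0,4,0,0,0,9,0,0,8,0,0,0,8,0,0,11,0,0,0,7,0,0,13.3,0,0,0,6,0,0,13.3,0,0,0,3,0,0,13.3,0,0,0,3,0,0,13.3,0,0,0,3,0,0,13.3,0,0,0,3]}}

```text
time_s: 8.05
position: [0.4451, -0.1864, 0.0653]
tool_rot: [3.139, 0.001, 1.571]
ft_force: [-0.3, 0.1, 0.5]
width: 0.0478
gripper_force: 0.3
```

>>> {"fn": "play_rows", "kwargs": {"rows": [0,0,0,0,0,0,3,0,0,0,0,0,0,3,0,0,0,0,0,0,3,0,0,0,0,0,0,3,0,0,-3,0,0,0,3,0,0,-7,0,0,0,3,0,0,-11,0,0,0,3,0,0,-13,0,0,0,3]}}

```text
time_s: 8.72
position: [0.4456, -0.1868, 0.1981]
tool_rot: [3.135, 0.002, 1.57]
ft_force: [1.8, -0.6, -1.6]
width: 0.0437
gripper_force: 19.8
```

>>> {"fn": "play_rows", "kwargs": {"rows": [1,3,0,0,0,0,3,2,6,0,0,0,0,3,3,9,0,0,0,0,3,4,12,0,0,0,0,3,5,15,0,0,0,0,3,5.2,16.3,0,0,0,0,3,5.2,16.3,0,0,0,0,3,5.2,16.3,0,0,0,0,3]}}

```text
time_s: 9.38
position: [0.6063, -0.1343, 0.1931]
tool_rot: [-3.14, -0.0, 1.571]
ft_force: [0.2, -0.2, -0.9]
width: 0.0436
gripper_force: 19.8
```

Run:
```python
from h import *
s=get_state();print(s["position"],s["width"],s["gripper_force"])
```

```text
[ 0.60625852 -0.13431422  0.19314066] 0.04357643644647567 19.761738685737072
```

>>> {"fn": "play_rows", "kwargs": {"rows": [0,0,3,0,0,0,3,0,0,6,0,0,0,3,0,0,9,0,0,0,3,0,0,10.5,0,0,0,3,0,0,11.2,0,0,0,3,0,0,11.5,0,0,0,3,0,0,11.7,0,0,0,3,0,0,11.8,0,0,0,3]}}

```text
time_s: 10.05
position: [0.6071, -0.1349, 0.0768]
tool_rot: [3.14, 0.0, 1.57]
ft_force: [0.1, -0.8, -1.8]
width: 0.0437
gripper_force: 19.8
```

>>> {"fn": "play_rows", "kwargs": {"rows": [0,0,0,0,0,0,5,0,0,0,0,0,0,7,0,0,0,0,0,0,7,0,0,0,0,0,0,7,0,0,-4,0,0,0,7,0,0,-8,0,0,0,7,0,0,-12,0,0,0,8,0,0,-14,0,0,0,9.3]}}

```text
time_s: 10.72
position: [0.6091, -0.1342, 0.2215]
tool_rot: [3.133, 0.001, 1.571]
ft_force: [1.2, 0.6, -0.2]
width: 0.0793
gripper_force: 0.0
```

>>> {"fn": "play_rows", "kwargs": {"rows": [3,-2,-1,0,0,0,9.3,6,-4,-2,0,0,0,9.3,9,-6,-2,0,0,0,9.3,12,-8,-2,0,0,0,9.3,15,-9,-2,0,0,0,9.3,18.5,-9,-2,0,0,0,9.3,22,-9,-2,0,0,0,9.3,25.5,-9,-2,0,0,0,9.3]}}

```text
time_s: 11.38
position: [0.5165, 0.122, 0.2364]
tool_rot: [3.14, 0.0, 1.57]
ft_force: [0.8, -0.5, 0.2]
width: 0.0931
gripper_force: 0.0
```

>>> {"fn": "play_rows", "kwargs": {"rows": [3.5,0,0,0,0,0,9.3,7,0,0,0,0,0,9.3,10.5,0,0,0,0,0,9.3,14,0,0,0,0,0,9.3,17,0,0,0,0,0,9.3,19,0,0,0,0,0,9.3,19,0,0,0,0,0,9.3,19,0,0,0,0,0,9.3]}}

```text
time_s: 12.05
position: [0.5161, 0.3118, 0.2358]
tool_rot: [-3.142, -0.0, 1.573]
ft_force: [0.8, -0.5, -0.2]
width: 0.093
gripper_force: 0.0
```

Run:
```python
from h import *
s=get_state();print(s["position"],s["width"],s["tool_rot"])
c=calibration("wrist");im=capture("wrist");cv2.imwrite("pics/w4.png",im);np.savez("w4.npz",**c)
b,m=blobs(im,(0,170,60),(16,255,255),60)
for ce,st in b: print(ce,st,onz(c,ce,.106).round(3),onz(c,(st[0]+st[2]/2,st[1]+st[3]/2),.106).round(3))
```

```text
[0.51611775 0.31177476 0.23575136] 0.09301849444459326 [-3.14151761e+00 -1.89727206e-04  1.57345917e+00]
[339.8  82.3] [319, 59, 43, 47, 996] [0.535 0.423 0.106] [0.536 0.423 0.106]
```

View pics/w4.png

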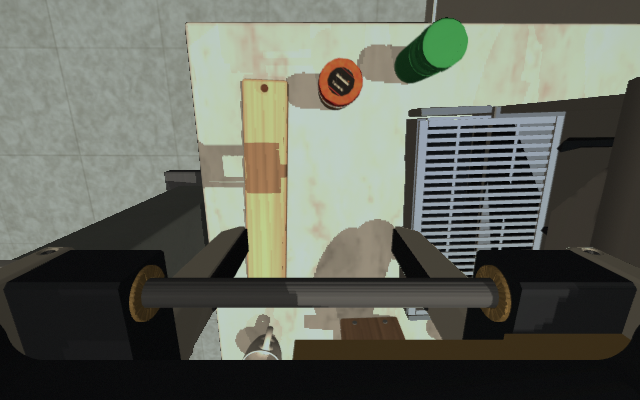

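Run:
```python
from h import *
c=dict(np.load("w4.npz"));im=cv2.imread("pics/w4.png")
b,m=blobs(im,(45,100,30),(85,255,255),60)
for ce,st in b: print(ce,st)
for z in(.09,.106,.12): print(onz(c,(445,43),z).round(3))
print(onz(c,(396,70),0.01),onz(c,(415,82),0))
y=cv2.inRange(cv2.cvtColor(im,cv2.COLOR_BGR2HSV),(15,60,60),(35,255,255))
for uv in[(243,80),(288,80),(288,275),(243,275)]: print(onz(c,uv,.016))
```

```text
[432.4  50.5] [395, 18, 73, 65, 2954]
[0.641 0.462 0.09 ]
[0.635 0.458 0.106]
[0.629 0.454 0.12 ]
[0.61421461 0.45051302 0.01      ] [0.64336102 0.43747496 0.        ]
[0.4167275  0.43701801 0.016     ]
[0.47463099 0.43720245 0.016     ]
[0.46716065 0.15621357 0.016     ]
[0.39734277 0.15598442 0.016     ]
```

>>> {"fn": "play_rows", "kwargs": {"rows": [4,0.7,0,0,0,0,7.5,8,1.4,0,0,0,0,7.5,11.1,1.9,0,0,0,0,7.5,11.1,1.9,4,0,0,0,7.5,11.1,1.9,8,0,0,0,7.5,11.1,1.9,12,0,0,0,7.5,11.1,1.9,15,0,0,0,7.5,11.1,1.9,17.2,0,0,0,7.5]}}

```text
time_s: 12.77
position: [0.536, 0.4171, 0.0601]
tool_rot: [-3.139, 0.006, 1.568]
ft_force: [0.9, -0.1, -0.0]
width: 0.0749
gripper_force: 0.0
```

>>> {"fn": "play_rows", "kwargs": {"rows": [0,0,0,0,0,0,6,0,0,0,0,0,0,3,0,0,0,0,0,0,3,0,0,0,0,0,0,3,0,0,0,0,0,0,3,0,0,0,0,0,0,3,0,0,0,0,0,0,3,0,0,0,0,0,0,3]}}

```text
time_s: 13.43
position: [0.5368, 0.4224, 0.066]
tool_rot: [3.139, -0.002, 1.57]
ft_force: [-0.9, -0.4, 7.0]
width: 0.0442
gripper_force: 20.0
```

>>> {"fn": "play_rows", "kwargs": {"rows": [0,0,-4,0,0,0,3,0,0,-8,0,0,0,3,0,0,-12,0,0,0,3,0,0,-16,0,0,0,3,-3,0.3,-16,0,0,0,3,-6,0.9,-16,0,0,0,3,-9,1.5,-16,0,0,0,3,-12,2,-16,0,0,0,3]}}

```text
time_s: 14.1
position: [0.5557, 0.3, 0.2238]
tool_rot: [3.141, 0.001, 1.571]
ft_force: [-0.7, -0.5, -1.6]
width: 0.0442
gripper_force: 20.0
```

>>> {"fn": "play_rows", "kwargs": {"rows": [-3.5,0.5,0,0,0,0,3,-7,1,0,0,0,0,3,-10.5,2,0,0,0,0,3,-14,2.5,0,0,0,0,3,-17.5,3,0,0,0,0,3,-21,3.5,0,0,0,0,3,-24.5,4,0,0,0,0,3,-27.5,4.2,0,0,0,0,3]}}

```text
time_s: 14.77
position: [0.5978, 0.0232, 0.2234]
tool_rot: [-3.141, 0.001, 1.569]
ft_force: [1.2, -0.2, -1.3]
width: 0.0443
gripper_force: 20.0
```

>>> {"fn": "play_rows", "kwargs": {"rows": [-1,0.1,0,0,0,0,3,-2.1,0.1,0,0,0,0,3,-2.1,0.1,0,0,0,0,3,-2.1,0.1,0,0,0,0,3]}}

```text
time_s: 15.1
position: [0.5984, 0.0071, 0.2237]
tool_rot: [-3.141, -0.002, 1.572]
ft_force: [0.2, 0.1, -1.3]
width: 0.0443
gripper_force: 20.0
```

Run:
```python
from h import *
s=get_state();print(s["position"],s["width"],s["ft_force"])
c=calibration("wrist");im=capture("wrist");cv2.imwrite("pics/w5.png",im);np.savez("w5.npz",**c)
```

```text
[0.59839499 0.00710289 0.22371379] 0.044286455954500266 [ 0.23022417  0.08830301 -1.26736572]
```

View pics/w5.png

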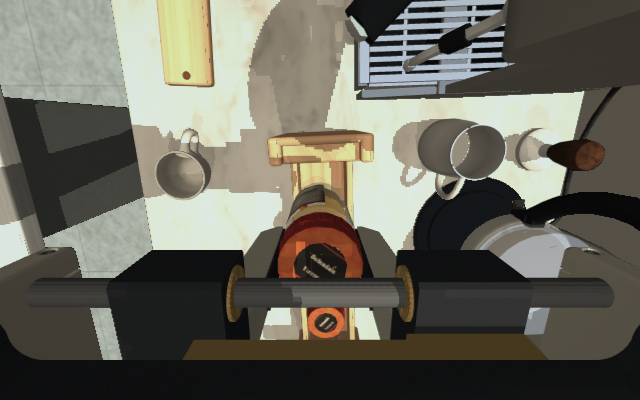

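The held jar hangs over the left end compartment, in line with the end board at (268..375,137).

>>> {"fn": "play_rows", "kwargs": {"rows": [0,0.2,3,0,0,0,3,0,0.2,6,0,0,0,3,0,0.2,9,0,0,0,3,0,0.2,12,0,0,0,3,0,0.2,13.7,0,0,0,3,0,0.2,14.3,0,0,0,3,0,0.2,14.6,0,0,0,3,0,0.2,14.7,0,0,0,3]}}

```text
time_s: 15.82
position: [0.6013, 0.0073, 0.0773]
tool_rot: [3.14, -0.001, 1.573]
ft_force: [0.0, -0.8, -0.7]
width: 0.0445
gripper_force: 20.0
```

>>> {"fn": "play_rows", "kwargs": {"rows": [0,0,0,0,0,0,5,0,0,0,0,0,0,7,0,0,0,0,0,0,7,0,0,0,0,0,0,7,0,0,-4,0,0,0,7,0,0,-8,0,0,0,7,0,0,-12,0,0,0,8,0,0,-16,0,0,0,9.3]}}

```text
time_s: 16.48
position: [0.6004, 0.0055, 0.2391]
tool_rot: [3.141, -0.0, 1.571]
ft_force: [1.6, -0.3, 0.1]
width: 0.0795
gripper_force: 0.0
```

>>> {"fn": "play_rows", "kwargs": {"rows": [-2,-1,-4,0,0,0,9.3,-4,-2,-8,0,0,0,9.3,-6,-4,-12,0,0,0,9.3,-9,-6,-13,0,0,0,9.3,-11,-8,-14,0,0,0,9.3,-11,-8,-14,0,0,0,9.3,-11,-8,-14,0,0,0,9.3]}}

```text
time_s: 17.07
position: [0.5201, -0.1064, 0.3784]
tool_rot: [3.138, 0.002, 1.566]
ft_force: [0.1, 1.0, 0.1]
width: 0.093
gripper_force: 0.0
```

Run:
```python
from h import *
s=get_state();print(s["position"],s["tool_rot"],s["time_s"])
c=calibration("wrist");im=capture("wrist");cv2.imwrite("pics/w6.png",im);np.savez("w6.npz",**c)
```

```text
[ 0.52006986 -0.10644027  0.37835888] [3.13848281e+00 1.72635099e-03 1.56571261e+00] 17.0667
```

View pics/w6.png

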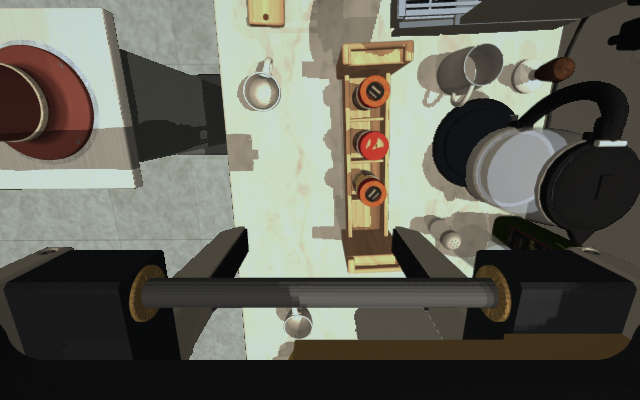

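All three jars stand in the rack, with caps at (372,93), (371,145) and (371,192). Next is the bar.

>>> {"fn": "play_rows", "kwargs": {"rows": [4,-1,0,0,0,0,9.3,8,-2,0,0,0,0,9.3,12,-3,-1,0,0,0,9.3,16,-4,-1,0,0,0,9.3,20,-5,-2,0,0,0,9.3,24,-6,-2,0,0,0,9.3,28,-7,-2,0,0,0,9.3,31.6,-8,-2,0,0,0,9.3]}}

```text
time_s: 17.78
position: [0.4387, 0.2161, 0.3962]
tool_rot: [-3.14, -0.001, 1.576]
ft_force: [0.8, 0.6, -0.9]
width: 0.0928
gripper_force: 0.0
```

>>> {"fn": "play_rows", "kwargs": {"rows": [0,0,0,0,0,0,9.3,0,0,0,0,0,0,9.3,0,0,0,0,0,0,9.3]}}

```text
time_s: 18.03
position: [0.4405, 0.2121, 0.3959]
tool_rot: [-3.14, 0.001, 1.573]
ft_force: [0.1, -0.4, 0.3]
width: 0.0931
gripper_force: 0.0
```

Run:
```python
from h import *
c=dict(np.load("w0.npz"));f=lambda uv,z:onz(c,uv,z)
P=[f(u,.137) for u in[(180,79.3),(191.4,147.9),(429.3,66.8),(425.7,137.9)]]
print(np.round(P,4).tolist(),np.mean(P,0));L=(P[0]+P[1])/2;Rr=(P[2]+P[3])/2;print("len",np.linalg.norm(L-Rr),"yaw",np.degrees(np.arctan2(-(L-Rr)[0],(L-Rr)[1])))
s=get_state();print(s["position"],s["tool_rot"],s["time_s"])
c=calibration("wrist");im=capture("wrist");cv2.imwrite("pics/w7.png",im);np.savez("w7.npz",**c)
h=cv2.cvtColor(im,cv2.COLOR_BGR2HSV);m=cv2.inRange(h,(14,75,60),(30,255,255));m[232:]=0
m=cv2.morphologyEx(m,cv2.MORPH_OPEN,np.ones((5,5)))
cs=cv2.findContours(m,cv2.RETR_EXTERNAL,cv2.CHAIN_APPROX_NONE)[0]
for q in sorted(cs,key=cv2.contourArea)[-3:]:
    r=cv2.minAreaRect(q);W=np.array([onz(c,p,.016)[:2] for p in q[:,0]]).astype(np.float32)
    print(cv2.contourArea(q),cv2.boundingRect(q),cv2.minAreaRect(W*1000))
```

```text
[[0.6432, 0.0667, 0.137], [0.5513, 0.0624, 0.137], [0.659, -0.2699, 0.137], [0.5657, -0.2745, 0.137]] [ 0.60481532 -0.10385309  0.137     ]
len 0.337091126998184 yaw 2.5607511255548885
[0.44052471 0.21205988 0.39585085] [-3.14010819e+00  7.02049797e-04  1.57270582e+00] 18.0333
88.0 (302, 167, 5, 23) ((408.5096435546875, 177.8303680419922), (44.67103958129883, 8.058684349060059), 89.40274047851562)
183.0 (324, 33, 15, 19) ((459.0899963378906, 421.6741638183594), (24.580121994018555, 28.515640258789062), 0.11744096875190735)
824.0 (323, 77, 11, 126) ((456.0932922363281, 246.50482177734375), (236.5441131591797, 18.423194885253906), 87.79918670654297)
```

View pics/w7.png

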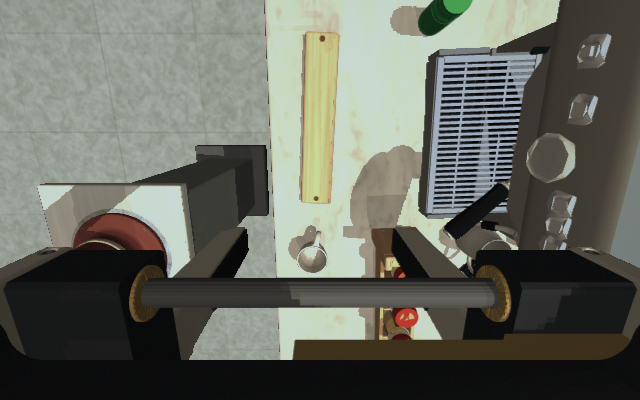

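Run:
```python
from h import *
im=cv2.imread("pics/w7.png");h=cv2.cvtColor(im,cv2.COLOR_BGR2HSV)
for v in(60,120,160): print(v,[h[v,u].tolist() for u in range(280,360,6)])
```

```text
60 [[54, 24, 216], [50, 30, 216], [46, 35, 214], [46, 35, 214], [18, 53, 120], [33, 82, 203], [31, 81, 199], [32, 80, 203], [29, 83, 197], [31, 80, 200], [75, 19, 216], [77, 19, 216], [71, 20, 216], [71, 20, 216]]
120 [[52, 26, 217], [51, 28, 218], [51, 28, 217], [57, 21, 217], [18, 109, 188], [32, 80, 203], [36, 82, 214], [37, 81, 215], [23, 94, 196], [17, 103, 189], [60, 20, 218], [56, 24, 217], [43, 32, 212], [51, 28, 218]]
160 [[53, 26, 218], [50, 29, 218], [54, 25, 218], [49, 32, 218], [30, 80, 200], [32, 81, 204], [38, 75, 217], [33, 81, 205], [25, 91, 198], [56, 23, 218], [60, 20, 218], [60, 20, 218], [49, 32, 218], [36, 35, 206]]
```

The bar is fully in view, with corners at (308,32), (338,33), (330,203) and (302,202).

```bash
cat >> h.py <<'E'
def bar(im,c,z):
    h=cv2.cvtColor(im,cv2.COLOR_BGR2HSV);m=cv2.inRange(h,(12,60,60),(42,255,255));m[228:]=0
    m=cv2.morphologyEx(m,cv2.MORPH_OPEN,np.ones((5,5)))
    q=max(cv2.findContours(m,cv2.RETR_EXTERNAL,cv2.CHAIN_APPROX_NONE)[0],key=cv2.contourArea)
    W=np.array([onz(c,p,z)[:2] for p in q[:,0]]).astype(np.float32)*1000
    return cv2.boundingRect(q),cv2.minAreaRect(W)
E
python3 - <<'E'
from h import *
c=dict(np.load("w7.npz"));im=cv2.imread("pics/w7.png")
print(bar(im,c,.016))
P=np.array([onz(c,u,.016)[:2] for u in[(307.5,32),(338.5,33),(330.5,203),(302,202.5)]]);print(P.round(4),P.mean(0))
# cup1 rim
print(onz(c,(312,261),.052))
E
```

```text
((301, 32, 38, 172), ((437.0413513183594, 282.4632263183594), (311.517333984375, 59.7479248046875), 87.78254699707031))
[[0.4179 0.4374]
 [0.4721 0.436 ]
 [0.462  0.1263]
 [0.4038 0.1272]] [0.4389589  0.28173608]
[0.42473106 0.01452848 0.052     ]
```

>>> {"fn": "play_rows", "kwargs": {"rows": [2,0,4,0,0,1,9.3,4,-0.1,8,0,0,2.3,9.3,6,-0.2,12,0,0,2.3,9.3,7,-0.2,16,0,0,2.3,9.3,7,-0.2,20,0,0,2.3,9.3,7,-0.2,24,0,0,2.3,9.3,7,-0.2,28,0,0,2.3,9.3,7,-0.2,31,0,0,2.3,9.3]}}

```text
time_s: 18.75
position: [0.4389, 0.2789, 0.0835]
tool_rot: [-3.139, 0.003, 1.527]
ft_force: [0.8, -1.1, -0.2]
width: 0.093
gripper_force: 0.0
```

>>> {"fn": "play_rows", "kwargs": {"rows": [0,0,3,0,0,0,9.3,0,0,5,0,0,0,9.3,0,0,5.5,0,0,0,9.3,0,0,5.5,0,0,0,9.3,0,0,5.5,0,0,0,9.3]}}

```text
time_s: 19.17
position: [0.4398, 0.2814, 0.0323]
tool_rot: [3.141, -0.001, 1.529]
ft_force: [0.2, 0.4, 0.4]
width: 0.0927
gripper_force: 0.0
```

Run:
```python
from h import *
s=get_state();print(s["position"],s["tool_rot"],s["ft_force"]); print(delta([.438,.282,.005],np.radians(87.8)))
```

```text
[0.43981259 0.28137459 0.03228409] [ 3.14056240e+00 -6.58583309e-04  1.52880867e+00] [0.18949158 0.38069969 0.43883075]
([0.05, -0.19, 2.73], [0.06, -0.04, -0.21])
```

>>> {"fn": "play_rows", "kwargs": {"rows": [0,-0.1,1,0,0,0,9.3,0.1,-0.1,2,0,0,0,9.3,0.1,-0.1,2.5,0,0,0,9.3,0.1,-0.1,2.7,0,0,0,9.3,0.1,-0.1,2.7,0,0,0,8,0.1,-0.1,2.7,0,0,0,5,0.1,-0.1,2.7,0,0,0,5,0.1,-0.1,2.7,0,0,0,5], "force": 35}}

```text
time_s: 19.83
position: [0.438, 0.2828, 0.005]
tool_rot: [3.141, -0.0, 1.53]
ft_force: [-0.7, -0.2, -0.5]
width: 0.0708
gripper_force: 0.0
```

>>> {"fn": "play_rows", "kwargs": {"rows": [0,0,0,0,0,0,5,0,0,0,0,0,0,5,0,0,0,0,0,0,5,0,0,0,0,0,0,5,0,0,0,0,0,0,5,0,0,0,0,0,0,5]}}

```text
time_s: 20.33
position: [0.4379, 0.2827, 0.0049]
tool_rot: [3.141, -0.0, 1.53]
ft_force: [-0.1, -0.2, 2.4]
width: 0.0595
gripper_force: 35.0
```

>>> {"fn": "play_rows", "kwargs": {"rows": [0,0,-1,0,0,0,5,0,0,-3,0,0,0,5,0,0,-6,0,0,0,5,0,0,-9,0,0,0,5,0,0,-12,0,0,0,5,0,0,-15,0,0,0,5,0,0,-18,0,0,0,5,0,0,-21,0,0,0,5]}}

```text
time_s: 21.0
position: [0.4368, 0.2819, 0.2161]
tool_rot: [-3.14, 0.001, 1.531]
ft_force: [0.5, 0.5, -3.3]
width: 0.059
gripper_force: 35.0
```

>>> {"fn": "play_rows", "kwargs": {"rows": [-2,0,0,0,0,0,5,-5,0,0,0,0,0,5,-8,0,0,0,0,0,5,-11,0,0,0,0,0,5,-14,0,0,0,0,0,5,-17,1,0,0,0,0,5,-20,2,0,0,0,0,5,-23,3,0,0,0,0,5]}}

```text
time_s: 21.67
position: [0.4576, 0.0499, 0.2148]
tool_rot: [-3.141, 0.001, 1.531]
ft_force: [0.2, 0.3, -2.5]
width: 0.0595
gripper_force: 35.0
```

>>> {"fn": "play_rows", "kwargs": {"rows": [-3,2,0,0,0,0,5,-6,4,0,0,0,-1,5,-9,6,0,0,0,-2,5,-12,8,0,0,0,-3,5,-15,10,0,0,0,-4,5,-15,12,0,0,0,-4.9,5,-15,14,0,0,0,-4.9,5,-15,15.3,0,0,0,-4.9,5]}}

```text
time_s: 22.33
position: [0.606, -0.1055, 0.214]
tool_rot: [-3.141, -0.001, 1.614]
ft_force: [0.4, -0.6, -2.1]
width: 0.0595
gripper_force: 35.0
```

>>> {"fn": "play_rows", "kwargs": {"rows": [0,0,0,0,0,0,5,0,0,0,0,0,0,5,0,0,0,0,0,0,5]}}

```text
time_s: 22.58
position: [0.6039, -0.1042, 0.2143]
tool_rot: [-3.139, -0.0, 1.617]
ft_force: [-1.3, 0.2, -2.6]
width: 0.0596
gripper_force: 35.0
```

Run:
```python
from h import *
s=get_state();print(s["position"],s["tool_rot"],s["width"]); print(delta([.6055,-.104,.19],np.radians(92.6)))
for n in("wrist","scene","side"):
    c=calibration(n);im=capture(n);cv2.imwrite(f"pics/b_{n}.png",im);np.savez(f"b_{n}.npz",**c)
w=cv2.imread("pics/b_wrist.png")[0:250,200:460];a=cv2.imread("pics/b_scene.png")[120:250,255:385];b=cv2.imread("pics/b_side.png")[130:260,270:400]
cv2.imwrite("pics/b.png",np.hstack([cv2.resize(w,(520,500)),np.vstack([cv2.resize(a,(250,250)),cv2.resize(b,(250,250))])]))
```

```text
[ 0.60388085 -0.10424321  0.21430688] [-3.13915457e+00 -2.05501461e-04  1.61662637e+00] 0.05963000432177795
([0.02, 0.17, 2.43], [-0.14, -0.01, 0.03])
```

View pics/b.png

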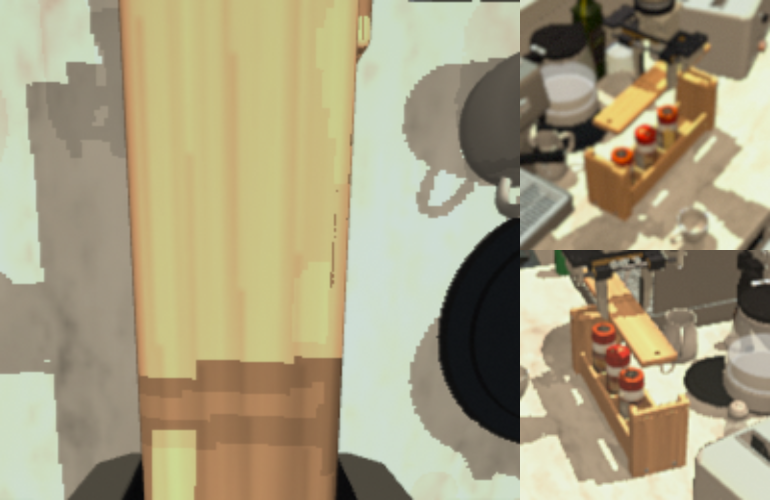

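>>> {"fn": "play_rows", "kwargs": {"rows": [0,0.1,2,0,0,0,5,0,0.15,4,0,0,0,5,0,0.15,5.5,0,0,0,5,0,0.15,6.5,0,0,0,5,0,0.15,6.9,0,0,0,5,0,0.15,6.9,0,0,0,5,0,0.15,6.9,0,0,0,5]}}

```text
time_s: 23.32
position: [0.6073, -0.1043, 0.1465]
tool_rot: [3.14, -0.0, 1.616]
ft_force: [1.1, 0.9, -2.1]
width: 0.0599
gripper_force: 35.0
```

>>> {"fn": "play_rows", "kwargs": {"rows": [0,0,0.3,0,0,0,5,0,0,0.5,0,0,0,5,0,0,0.7,0,0,0,5,0,0,0.7,0,0,0,5]}}

```text
time_s: 23.65
position: [0.6067, -0.1045, 0.1385]
tool_rot: [-3.141, 0.0, 1.616]
ft_force: [-0.8, -0.1, -2.1]
width: 0.0591
gripper_force: 35.0
```

>>> {"fn": "play_rows", "kwargs": {"rows": [0,0,0.2,0,0,0,5,0,0,0.4,0,0,0,5,0,0,0.4,0,0,0,5,0,0,0.4,0,0,0,5]}}

```text
time_s: 23.98
position: [0.6067, -0.1044, 0.1345]
tool_rot: [-3.141, -0.0, 1.616]
ft_force: [0.1, 0.3, -2.9]
width: 0.0597
gripper_force: 35.0
```

Run:
```python
from h import *
s=get_state();print(s["position"],s["tool_rot"],s["ft_force"],s["ft_torque"],s["width"]); print(delta([.6055,-.1045,.1305],np.radians(92.6)))
```

```text
[ 0.60669841 -0.10441592  0.13449571] [-3.14121865e+00 -9.00039123e-05  1.61595749e+00] [ 0.1311963   0.3129981  -2.94697249] [-0.07944513 -0.07046619  0.05592603] 0.05970062286918018
([-0.0, -0.12, 0.4], [-0.02, -0.01, -0.01])
```

The bar's underside is below the rims with no contact force, so it is inside the saddles.

>>> {"fn": "play_rows", "kwargs": {"rows": [0,0,0.2,0,0,0,5,0,0,0.4,0,0,0,5,0,0,0.4,0,0,0,5,0,0,0.4,0,0,0,5]}}

```text
time_s: 24.32
position: [0.6067, -0.1044, 0.1305]
tool_rot: [-3.141, -0.0, 1.616]
ft_force: [-0.4, 0.0, -2.4]
width: 0.0594
gripper_force: 35.0
```

>>> {"fn": "play_rows", "kwargs": {"rows": [0,0,0,0,0,0,6.5,0,0,0,0,0,0,7,0,0,0,0,0,0,8,0,0,0,0,0,0,8,0,0,0,0,0,0,8,0,0,-3,0,0,0,9.3,0,0,-7,0,0,0,9.3,0,0,-11,0,0,0,9.3]}}

```text
time_s: 24.98
position: [0.606, -0.1044, 0.2411]
tool_rot: [-3.139, -0.001, 1.616]
ft_force: [0.7, -1.0, -0.2]
width: 0.092
gripper_force: 0.0
```

Run:
```python
from h import *
print(get_state()["position"])
c=calibration("scene");im=capture("scene");cv2.imwrite("pics/s2.png",im)
c2=calibration("side");im2=capture("side");cv2.imwrite("pics/s2b.png",im2)
# expected bar top corners
Rz=R.from_euler("z",2.6,degrees=True)
for n,cc,I in(("scene",c,im),("side",c2,im2)):
    for y in(.157,-.157):
        for x in(.03,-.03): 
            p=np.array([.6065,-.1045,0])+Rz.apply([x,y,.141]);u=proj(cc,p);cv2.circle(I,tuple(int(round(v)) for v in u),1,(255,0,255),-1)
cv2.imwrite("pics/s2c.png",np.hstack([cv2.resize(im[140:240,275:375],(400,400),interpolation=cv2.INTER_CUBIC),cv2.resize(im2[140:260,285:405],(400,400),interpolation=cv2.INTER_CUBIC)]))
```

```text
[ 0.6059812  -0.10443388  0.24113575]
```

View pics/s2c.png

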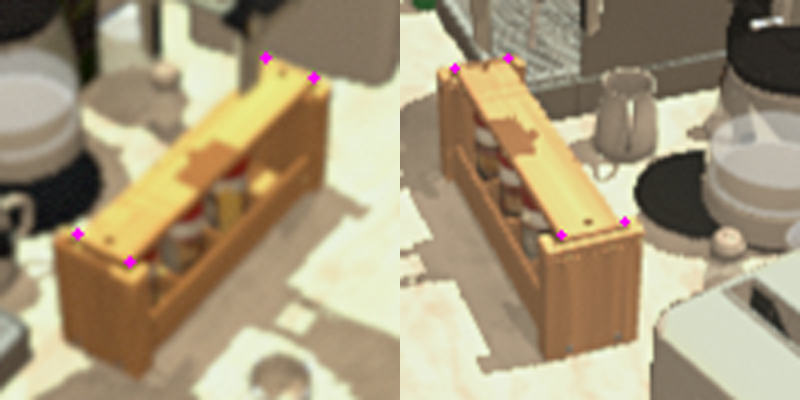

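The bar sits in both saddles: both ends lie at the projected 141 mm height. My picture views are used up, so from here I go by numbers only. Next, the cups measured from the images I already have.

```bash
cat >> h.py <<'E'
def circ(im,c,guess,z=.052,r=.031):
    """rim circle near a guessed world xy, by Hough in a rectified top view of the plane z (0.5 mm/px)"""
    n=320;g=np.array([[-.08,-.08],[.08,-.08],[.08,.08],[-.08,.08]])+guess
    src=np.float32([proj(c,[*q,z]) for q in g]);dst=np.float32([[0,0],[n,0],[n,n],[0,n]])
    t=cv2.warpPerspective(im,cv2.getPerspectiveTransform(src,dst),(n,n),flags=cv2.INTER_CUBIC)
    k=cv2.HoughCircles(cv2.GaussianBlur(cv2.cvtColor(t,cv2.COLOR_BGR2GRAY),(5,5),1.5),cv2.HOUGH_GRADIENT,1,15,param1=60,param2=14,minRadius=54,maxRadius=68)
    return t,[] if k is None else [((q[:2]*.0005-.08+guess).round(4).tolist(),round(float(q[2]*.5),1)) for q in k[0][:4]]
E
python3 - <<'E'
from h import *
def ld(i): return cv2.imread(f"pics/w{i}.png"),dict(np.load(f"w{i}.npz"))
for i in(0,2,5,6): 
    im,c=ld(i);t,k=circ(im,c,[.427,.014]);print("cup1",i,k)
for i in(0,):
    im,c=ld(i);t,k=circ(im,c,[.474,-.443],.051);print("cup2",i,k)
for i,b,h in((2,(157,112),(165,62)),(5,(184,177),(190,132)),(6,(262,92),(268,63)),(0,(247,211),(222,201))):
    im,c=ld(i);B=onz(c,b,.052);H=onz(c,h,.035);d=H-B;print(i,B.round(3),H.round(3),np.degrees(np.arctan2(d[1],d[0])),np.hypot(*d[:2]))
im,c=ld(0);B=onz(c,(496,187),.051);H=onz(c,(468,191),.035);d=H-B;print(B,H,np.degrees(np.arctan2(d[1],d[0])),np.hypot(*d[:2]))
E
```

```text
cup1 0 [([0.4263, 0.0148], 29.9), ([0.4313, 0.0088], 28.8), ([0.4193, 0.0043], 28.1)]
cup1 2 [([0.4258, 0.0168], 29.2), ([0.4383, 0.0188], 29.2), ([0.4368, 0.0113], 29.9)]
cup1 5 [([0.4253, 0.0163], 30.9), ([0.4338, 0.0238], 31.0)]
cup1 6 [([0.4243, 0.0163], 28.5), ([0.4173, 0.0123], 32.0), ([0.4283, 0.0093], 28.2)]
cup2 0 [([0.4728, -0.4502], 28.2)]
2 [0.431 0.017 0.052] [0.438 0.068 0.035] 82.58110281889472 0.05186914013811675
5 [0.431 0.015 0.052] [0.437 0.068 0.035] 83.46672128813485 0.053760214605310566
6 [0.426 0.015 0.052] [0.435 0.062 0.035] 78.63903933045478 0.04813037361873849
0 [0.428 0.012 0.052] [0.443 0.063 0.035] 74.11765868044075 0.052815925974733516
[ 0.4740049  -0.44335721  0.051     ] [ 0.46259788 -0.40232948  0.035     ] 105.53764165473416 0.04258397074713622
```

>>> {"fn": "play_rows", "kwargs": {"rows": [2,-3,0,0,0,3,9.3,4,-6,0,0,0,6,9.3,6,-9,0,0,0,9,9.3,8.5,-12,0,0,0,12.6,9.3,11,-15,1,0,0,12.6,9.3,12.8,-17.4,4,0,0,12.6,9.3,12.8,-17.4,7,0,0,12.6,9.3,12.8,-17.4,9,0,0,12.6,9.3]}}

```text
time_s: 25.75
position: [0.4247, 0.0165, 0.1495]
tool_rot: [-3.14, 0.001, 1.4]
ft_force: [0.8, -0.3, -0.7]
width: 0.0931
gripper_force: 0.0
```

>>> {"fn": "play_rows", "kwargs": {"rows": [0,0,0,0,0,0,9.3,0,0,0,0,0,0,9.3,0,0,0,0,0,0,9.3]}}

```text
time_s: 26.0
position: [0.4284, 0.0158, 0.1516]
tool_rot: [3.14, -0.001, 1.396]
ft_force: [0.6, -0.4, 0.2]
width: 0.0929
gripper_force: 0.0
```

Run:
```python
from h import *
print(get_state()["position"],delta([.4265,.0155,.016],np.radians(80)))
c=calibration("wrist");im=capture("wrist");t,k=circ(im,c,[.4265,.0155]);print(k)
for p in([.4265,.0155,.052],[.435,.063,.035]): print(proj(c,p))
```

```text
[0.42836579 0.01582053 0.15159078] ([-0.08, -0.2, 13.56], [0.11, -0.05, -0.03])
[([0.4248, 0.0173], 28.7)]
[317.86185423 199.28569486]
[317.97366646 148.34756665]
```

>>> {"fn": "play_rows", "kwargs": {"rows": [0,-0.1,3,0,0,0,9.3,0,-0.2,6,0,0,0,9.3,0,-0.2,9,0,0,0,9.3,0,-0.2,11,0,0,0,9.3,0,-0.2,12.5,0,0,0,9.3,0,-0.2,13.5,0,0,0,9.3,0,-0.2,13.5,0,0,0,9.3,0,-0.2,13.5,0,0,0,9.3], "force": 6}}

```text
time_s: 26.72
position: [0.4264, 0.016, 0.0162]
tool_rot: [3.14, -0.0, 1.396]
ft_force: [-0.1, -0.1, -0.1]
width: 0.0931
gripper_force: 0.0
```

>>> {"fn": "play_rows", "kwargs": {"rows": [0,0,0,0,0,0,8,0,0,0,0,0,0,7,0,0,0,0,0,0,6.5,0,0,0,0,0,0,6,0,0,0,0,0,0,5.5,0,0,0,0,0,0,5,0,0,0,0,0,0,4.5,0,0,0,0,0,0,4], "force": 6}}

```text
time_s: 27.38
position: [0.4252, 0.016, 0.0159]
tool_rot: [3.141, 0.0, 1.396]
ft_force: [-1.2, -0.3, 4.5]
width: 0.0613
gripper_force: 6.0
```

Run:
```python
from h import *
s=get_state();print(s)
```

```text
{'time_s': 27.3833, 'joints': array([ 0.11000603,  0.66154984, -0.29050051,  2.23530595,  0.59898574,
        0.31767168, -0.87154781]), 'joint_vel': array([-0.00227154, -0.00173858,  0.00145718, -0.00185613,  0.00195999,
       -0.00037388,  0.00221335]), 'joint_efforts': array([-3.70743452e-02, -3.37886667e+01, -2.11748533e+00, -4.88813907e+00,
        9.89514141e-03, -2.25836537e-01,  9.29347007e-04]), 'position': array([0.42524904, 0.01596464, 0.01590977]), 'tool_rot': array([3.14136159e+00, 7.92497199e-05, 1.39617727e+00]), 'ft_force': array([-1.19060175, -0.28848344,  4.54839707]), 'ft_torque': array([-0.11020627,  0.05324342,  0.015348  ]), 'gripper_force': 5.99877679882411, 'width': 0.0613305685471811}
```

>>> {"fn": "play_rows", "kwargs": {"rows": [0,0,-0.5,0,0,0,4,0,0,-1,0,0,0,4,0,0,-1.5,0,0,0,4,0,0,-2,0,0,0,4,0,0,-2,0,0,0,4]}}

```text
time_s: 27.8
position: [0.4258, 0.016, 0.0366]
tool_rot: [3.14, -0.001, 1.396]
ft_force: [-0.2, 0.8, -0.7]
width: 0.061
gripper_force: 6.0
```

Run:
```python
from h import *
s=get_state();print(s["position"],s["ft_force"],s["ft_torque"],s["width"])
c=calibration("wrist");im=capture("wrist")
for z in(.052,.073): print(z,circ(im,c,[.426,.016],z)[1])
```

```text
[0.42581616 0.0159888  0.03662339] [-0.18545245  0.80027832 -0.7361331 ] [-0.04792132 -0.04840416  0.04679972] 0.06095626778141199
0.052 [([0.4228, 0.0078], 33.7), ([0.4288, 0.0123], 31.0)]
0.073 [([0.4258, 0.0173], 29.9), ([0.3853, 0.0018], 31.0), ([0.4318, 0.0218], 33.2), ([0.4598, -0.0147], 32.0)]
```

>>> {"fn": "play_rows", "kwargs": {"rows": [0,0,-1,0,0,0,4,0,0,-3,0,0,0,4,0,0,-6,0,0,0,4,0,0,-9,0,0,0,4,0,0,-12,0,0,0,4,0,0,-15,0,0,0,4,0,0,-18,0,0,0,4,0,0,-20,0,0,0,4]}}

```text
time_s: 28.52
position: [0.4256, 0.0162, 0.2381]
tool_rot: [3.139, -0.001, 1.396]
ft_force: [1.1, -0.6, -0.6]
width: 0.0607
gripper_force: 6.0
```

>>> {"fn": "play_rows", "kwargs": {"rows": [0,1,0,0,0,0,4,-0.3,3,0,0,0,0,4,-0.6,6,0,0,0,0,4,-0.9,9,0,0,0,0,4,-1.2,12,0,0,0,0,4,-1.5,15,0,0,0,0,4,-1.9,17,0,0,0,0,4,-1.9,18.3,0,0,0,0,4]}}

```text
time_s: 29.18
position: [0.6038, -0.0369, 0.2329]
tool_rot: [-3.139, 0.001, 1.393]
ft_force: [0.0, 0.1, -0.2]
width: 0.0612
gripper_force: 6.0
```

>>> {"fn": "play_rows", "kwargs": {"rows": [0,0,0,0,0,-3,4,0,0,0,0,0,-6,4,0,0,0,0,0,-9,4,0,0,0,0,0,-12.6,4,0,0,0,0,0,-12.6,4,0,0,0,0,0,-12.6,4]}}

```text
time_s: 29.68
position: [0.6018, -0.0349, 0.234]
tool_rot: [-3.139, -0.0, 1.614]
ft_force: [0.1, -0.5, 0.0]
width: 0.0611
gripper_force: 6.0
```

Run:
```python
from h import *
s=get_state();print(s["position"],s["ft_force"],s["width"],s["gripper_force"],delta([.6033,-.0345,.158],np.radians(92.6)))
c=calibration("wrist");im=capture("wrist")
p=s["position"];print(circ(im,c,p[:2],p[2]-.0159+.052)[1])
```

```text
[ 0.60175294 -0.03487625  0.23399077] [ 0.0624244  -0.47778206  0.0451576 ] 0.0610794400377716 5.997650383233122 ([0.03, 0.18, 7.6], [-0.15, -0.01, -0.11])
[([0.601, -0.0331], 28.1), ([0.6715, -0.0001], 28.0), ([0.5645, -0.0571], 28.2), ([0.632, 0.0384], 33.7)]
```

Cup still held. Lower it gently to just above the bar.

>>> {"fn": "play_rows", "kwargs": {"rows": [0,0.1,1.5,0,0,0,4,0,0.15,3.5,0,0,0,4,0,0.15,5,0,0,0,4,0,0.15,6,0,0,0,4,0,0.15,6.7,0,0,0,4,0,0.15,7.1,0,0,0,4,0,0.15,7.2,0,0,0,4,0,0.15,7.2,0,0,0,4]}}

```text
time_s: 30.4
position: [0.604, -0.0343, 0.164]
tool_rot: [3.141, -0.0, 1.616]
ft_force: [1.1, -0.7, -2.1]
width: 0.061
gripper_force: 6.0
```

>>> {"fn": "play_rows", "kwargs": {"rows": [0,0,0,0,0,0,4,0,0,0.1,0,0,0,4,0,0,0.2,0,0,0,4,0,0,0.3,0,0,0,4,0,0,0.4,0,0,0,4,0,0,0.4,0,0,0,4]}}

```text
time_s: 30.9
position: [0.6035, -0.0346, 0.1595]
tool_rot: [-3.141, 0.0, 1.616]
ft_force: [-1.2, 0.1, -1.5]
width: 0.0609
gripper_force: 6.0
```

Run:
```python
from h import *
s=get_state();print(s["position"],s["ft_force"],s["width"],s["tool_rot"])
```

```text
[ 0.60351095 -0.0345864   0.15950805] [-1.18741614  0.11479494 -1.47875859] 0.06094704236135285 [-3.14127456e+00  7.05900190e-06  1.61590588e+00]
```

>>> {"fn": "play_rows", "kwargs": {"rows": [0,0,0.1,0,0,0,4,0,0,0.1,0,0,0,4,0,0,0.2,0,0,0,4,0,0,0.2,0,0,0,4]}}

```text
time_s: 31.23
position: [0.6036, -0.0345, 0.1575]
tool_rot: [-3.141, -0.0, 1.616]
ft_force: [-0.5, -0.4, -1.2]
width: 0.0611
gripper_force: 6.0
```

>>> {"fn": "play_rows", "kwargs": {"rows": [0,0,0.05,0,0,0,4,0,0,0.05,0,0,0,4,0,0,0.05,0,0,0,4]}}

```text
time_s: 31.48
position: [0.6037, -0.0345, 0.1572]
tool_rot: [3.141, -0.0, 1.616]
ft_force: [-0.9, 0.2, -1.4]
width: 0.061
gripper_force: 6.0
```

>>> {"fn": "play_rows", "kwargs": {"rows": [0,0,0.05,0,0,0,4,0,0,0.05,0,0,0,4,0,0,0.05,0,0,0,6.2,0,0,0.05,0,0,0,6.5,0,0,0.05,0,0,0,7,0,0,0.05,0,0,0,8,0,0,0.05,0,0,0,9,0,0,0.05,0,0,0,9]}}

```text
time_s: 32.15
position: [0.6037, -0.0345, 0.1566]
tool_rot: [3.142, -0.0, 1.616]
ft_force: [-0.4, -0.0, -0.1]
width: 0.0854
gripper_force: 0.0
```

>>> {"fn": "play_rows", "kwargs": {"rows": [0,0,-1,0,0,0,9.3,0,0,-4,0,0,0,9.3,0,0,-8,0,0,0,9.3,0,0,-12,0,0,0,9.3,-2,0,-14,0,0,0,9.3,-4,-1,-14,0,0,0,9.3,-4,-1,-14,0,0,0,9.3,-4,-1,-14,0,0,0,9.3]}}

```text
time_s: 32.82
position: [0.5952, -0.0764, 0.2973]
tool_rot: [3.141, 0.001, 1.613]
ft_force: [-0.1, 0.7, -0.4]
width: 0.0931
gripper_force: 0.0
```

Run:
```python
from h import *
s=get_state();print(s["position"],s["ft_force"],s["width"],s["tool_rot"])
c=calibration("wrist");im=capture("wrist");cv2.imwrite("pics/w8.png",im)
print(circ(im,c,np.array([.6035,-.0345]),.193)[1],proj(c,[.6035,-.0345,.193]))
print(proj(c,[.427,.0155,.05]))
```

```text
[ 0.59516291 -0.07635312  0.2972682 ] [-0.08037162  0.67972586 -0.39612869] 0.09307737222433328 [3.14121380e+00 6.25036397e-04 1.61289749e+00]
[([0.6018, -0.0342], 28.1), ([0.6038, 0.0213], 31.5)] [330.44571061 155.84892422]
[203.16563676 103.14007663]
```

Run:
```python
from h import *
c=dict(np.load("w0.npz"))
for z in(0,.02,.18): print(z,[onz(c,u,z).round(3).tolist() for u in[(487,115),(565,118),(605,115),(475,20)]])
c=calibration("side");print([onz(c,u,0).round(3).tolist() for u in[(365,268),(437,352)]],[onz(c,u,.06).round(3).tolist() for u in[(376,300),(415,340)]])
```

```text
0 [[0.601, -0.437, 0.0], [0.595, -0.584, 0.0], [0.601, -0.658, 0.0], [0.758, -0.391, 0.0]]
0.02 [[0.6, -0.425, 0.02], [0.595, -0.567, 0.02], [0.6, -0.638, 0.02], [0.751, -0.381, 0.02]]
0.18 [[0.596, -0.332, 0.18], [0.592, -0.431, 0.18], [0.596, -0.48, 0.18], [0.701, -0.302, 0.18]]
[[0.644, -0.387, -0.0], [0.704, -0.703, 0.0]] [[0.602, -0.555, 0.06], [0.641, -0.692, 0.06]]
```

>>> {"fn": "play_rows", "kwargs": {"rows": [-3,-2,0,0,0,-2,9.3,-7,-4,0,0,0,-4,9.3,-11,-6,0,0,0,-6,9.3,-15,-8,0,0,0,-8,9.3,-18.5,-10,0,0,0,-10,9.3,-22,-12,0,0,0,-12.6,9.3,-25.5,-13.6,0,0,0,-12.6,9.3,-29,-13.6,0,0,0,-12.6,9.3]}}

```text
time_s: 33.53
position: [0.4699, -0.3719, 0.2966]
tool_rot: [-3.139, -0.001, 1.836]
ft_force: [0.4, -0.3, 0.6]
width: 0.0931
gripper_force: 0.0
```

```bash
python3 -c "
from h import *
print(get_state()['position'],delta([.474,-.443,.17],np.radians(105)))"
```

```text
[ 0.46994811 -0.37194559  0.29659727] ([-6.98, -1.43, 12.66], [-0.17, -0.06, 0.18])
```

>>> {"fn": "play_rows", "kwargs": {"rows": [-2,-0.5,3,0,0,0,9.3,-5,-1,6,0,0,0,9.3,-7,-1.4,9,0,0,0,9.3,-7,-1.4,11,0,0,0,9.3,-7,-1.4,12.6,0,0,0,9.3,-7,-1.4,12.6,0,0,0,9.3,-7,-1.4,12.6,0,0,0,9.3]}}

```text
time_s: 34.12
position: [0.4781, -0.4402, 0.1696]
tool_rot: [-3.141, -0.003, 1.838]
ft_force: [0.1, -0.4, 1.1]
width: 0.0929
gripper_force: 0.0
```

Run:
```python
from h import *
s=get_state();print(s["position"],s["tool_rot"])
c=calibration("wrist");im=capture("wrist");cv2.imwrite("pics/w9.png",im);np.savez("w9.npz",**c)
t,k=circ(im,c,np.array([.473,-.446]),.051);print(k,proj(c,[.473,-.446,.051]))
k=k[0][0] if k else [.473,-.446]
# handle: HSV along rings about the bowl at z=.035
h=cv2.cvtColor(im,cv2.COLOR_BGR2HSV)
for r in(.038,.046):
    print(r,[(a,*h[int(u[1]),int(u[0])].tolist()) for a in range(50,160,6) for u in[proj(c,[k[0]+r*np.cos(np.radians(a)),k[1]+r*np.sin(np.radians(a)),.03])]])
```

```text
[ 0.47813653 -0.44024112  0.16962921] [-3.14129308e+00 -3.14103807e-03  1.83818553e+00]
[([0.4723, -0.4507], 28.1)] [313.99294861 198.2035543 ]
0.038 [(50, 51, 28, 174), (56, 40, 33, 168), (62, 43, 35, 170), (68, 47, 34, 174), (74, 47, 34, 175), (80, 44, 33, 170), (86, 37, 35, 162), (92, 88, 19, 175), (98, 20, 48, 142), (104, 20, 50, 133), (110, 20, 47, 98), (116, 19, 49, 99), (122, 20, 50, 101), (128, 21, 48, 102), (134, 19, 47, 103), (140, 19, 47, 103), (146, 19, 47, 104), (152, 20, 49, 119), (158, 20, 50, 117)]
0.046 [(50, 52, 28, 175), (56, 50, 29, 174), (62, 46, 31, 171), (68, 43, 34, 171), (74, 44, 34, 172), (80, 38, 34, 166), (86, 38, 35, 166), (92, 30, 35, 151), (98, 48, 30, 169), (104, 19, 49, 114), (110, 21, 49, 99), (116, 21, 48, 100), (122, 21, 48, 102), (128, 19, 48, 102), (134, 21, 49, 105), (140, 18, 49, 120), (146, 19, 48, 118), (152, 18, 51, 116), (158, 20, 51, 116)]
```

Run:
```python
from h import *
c=dict(np.load("w9.npz"));im=cv2.imread("pics/w9.png")
t,k=circ(im,c,np.array([.473,-.446]),.051)
h=cv2.cvtColor(t,cv2.COLOR_BGR2HSV);s=cv2.medianBlur(h[...,1],5)
m=((s<24)|((h[...,0]>70)&(h[...,1]>10))).astype(np.uint8)
# ASCII map, 5 mm cells; rows: y from high to low, cols: x increasing; rectified col=x,row=y
for r in range(310,0,-10): print("%.3f "%(r*.0005-.08-.446),"".join("#" if m[r-4:r+4,q-4:q+4].mean()>.5 else ("s" if h[r,q,2]<130 else ".") for q in range(10,320,10)))
print("x0 %.3f"%(10*.0005-.08+.473))
```

```text
-0.371  ####..####..................##.
-0.376  ###sssss.##................####
-0.381  #sssssss.##.................###
-0.386  .ssssssss##............##...##.
-0.391  sssssssss.ss...........###..###
-0.396  sssssssssssss..........########
-0.401  #ssssssssssss.........#########
-0.406  ##sssssssssss.#.......#########
-0.411  ##sssssssssss..........########
-0.416  ##sssssssssss..s.......########
-0.421  ##.sssssssssssss.s.....########
-0.426  sssssssssssss...ss#.....#######
-0.431  s##sssssssss.###sss..#.########
-0.436  ssssssssssss.###.sss##.#######.
-0.441  s####.sssss.####.ssss#..######.
-0.446  ######sss.s..###sssss#.########
-0.451  #.####.ss.s...#.sssss#.########
-0.456  ...###..s.ss...ssssss#.########
-0.461  ....####.ssssssssssss#.########
-0.466  .#..#####.#sssssssss....#######
-0.471  .##.######.#sssssss##...#######
-0.476  #############sssss####.....####
-0.481  #######################......##
-0.486  ##############.###.####......##
-0.491  #########........#######.....##
-0.496  #########.........######.....##
-0.501  sss######..........######....##
-0.506  sss######...........######....#
-0.511  ss###.##.ssss.......######.....
-0.516  ss###...ssssssss.....#####.....
-0.521  ss####.ssssssssss....####......
x0 0.398
```

Run:
```python
from h import *
c=calibration("side");im=capture("side");print("side",circ(im,c,np.array([.473,-.448]),.051)[1])
c=calibration("scene");im=capture("scene");print("scene",circ(im,c,np.array([.473,-.448]),.051)[1])
print(get_state()["position"],delta([.473,-.449,.015],np.radians(105)))
```

```text
side [([0.4713, -0.4532], 29.9)]
scene []
[ 0.47909853 -0.44150968  0.17246133] ([-0.53, -0.82, 15.75], [0.14, 0.11, 0.27])
```

>>> {"fn": "play_rows", "kwargs": {"rows": [-0.6,-0.8,3,0,0,0,9.3,-0.6,-0.8,6,0,0,0,9.3,-0.6,-0.8,9,0,0,0,9.3,-0.6,-0.8,12,0,0,0,9.3,-0.6,-0.8,14,0,0,0,9.3,-0.6,-0.8,15,0,0,0,9.3,-0.6,-0.8,15.6,0,0,0,9.3,-0.6,-0.8,15.6,0,0,0,9.3], "force": 6}}

```text
time_s: 34.93
position: [0.4719, -0.4498, 0.0149]
tool_rot: [3.141, 0.0, 1.836]
ft_force: [-0.1, -0.2, 0.2]
width: 0.0928
gripper_force: 0.0
```

>>> {"fn": "play_rows", "kwargs": {"rows": [0,0,0,0,0,0,8,0,0,0,0,0,0,7,0,0,0,0,0,0,6.5,0,0,0,0,0,0,6,0,0,0,0,0,0,5.5,0,0,0,0,0,0,5,0,0,0,0,0,0,4.5,0,0,0,0,0,0,4], "force": 6}}

```text
time_s: 35.6
position: [0.4719, -0.4501, 0.0152]
tool_rot: [3.141, 0.001, 1.836]
ft_force: [-0.2, -0.3, 3.3]
width: 0.06
gripper_force: 6.0
```

>>> {"fn": "play_rows", "kwargs": {"rows": [0,0,0,0,0,0,4,0,0,0,0,0,0,4]}}

```text
time_s: 35.77
position: [0.472, -0.4501, 0.0152]
tool_rot: [3.141, 0.001, 1.836]
ft_force: [-0.3, -0.4, 2.6]
width: 0.0598
gripper_force: 6.0
```

>>> {"fn": "play_rows", "kwargs": {"rows": [0,0,-0.5,0,0,0,4,0,0,-1.5,0,0,0,4,0,0,-3,0,0,0,4,0,0,-6,0,0,0,4,0,0,-9,0,0,0,4,0,0,-12,0,0,0,4,0,0,-15,0,0,0,4,0,0,-18,0,0,0,4]}}

```text
time_s: 36.43
position: [0.4706, -0.4494, 0.1962]
tool_rot: [-3.141, -0.001, 1.836]
ft_force: [-0.2, -0.5, -2.5]
width: 0.0597
gripper_force: 6.0
```

>>> {"fn": "play_rows", "kwargs": {"rows": [0,0,-2,0,0,0,4,1,0.3,-4,0,0,0,4,3.5,0.9,-4.2,0,0,0,4,6.5,1.7,-4.2,0,0,0,4,9.5,2.5,-4.2,0,0,0,4,12.5,3.3,-4.2,0,0,0,4,15.5,4.1,-4.2,0,0,0,4,18.3,4.9,-4.2,0,0,0,4]}}

```text
time_s: 37.1
position: [0.4697, -0.2583, 0.2369]
tool_rot: [-3.14, -0.001, 1.836]
ft_force: [1.2, 0.4, -1.1]
width: 0.0599
gripper_force: 6.0
```

>>> {"fn": "play_rows", "kwargs": {"rows": [1.5,2,0,0,0,0,4,2.5,4.5,0,0,0,2,4,3.5,7.5,0,0,0,4,4,4.2,10.5,0,0,0,6,4,4.7,13,0,0,0,8,4,4.7,15.2,0,0,0,10,4,4.7,15.4,0,0,0,12.6,4,4.7,15.4,0,0,0,12.6,4]}}

```text
time_s: 37.77
position: [0.6076, -0.1729, 0.2364]
tool_rot: [-3.141, -0.001, 1.618]
ft_force: [-1.5, 0.2, -0.9]
width: 0.06
gripper_force: 6.0
```

>>> {"fn": "play_rows", "kwargs": {"rows": [0,0,0,0,0,0,4,0,0,0,0,0,0,4]}}

```text
time_s: 37.93
position: [0.606, -0.1754, 0.2366]
tool_rot: [-3.14, 0.001, 1.616]
ft_force: [-0.9, 0.4, -0.8]
width: 0.06
gripper_force: 6.0
```

Run:
```python
from h import *
s=get_state();p=s["position"];print(p,s["ft_force"],s["width"],s["gripper_force"],delta([.6097,-.1744,.158],np.radians(92.6)))
c=calibration("wrist");im=capture("wrist");print("held",circ(im,c,p[:2],p[2]+.036)[1])
print("cup1",circ(im,c,np.array([.6035,-.0345]),.193)[1],proj(c,[.6035,-.0345,.193]))
```

```text
[ 0.60599572 -0.17538434  0.2366203 ] [-0.93073447  0.4456303  -0.79445216] 0.05999539566913571 5.999901168665929 ([0.09, 0.39, 7.86], [-0.08, 0.03, -0.0])
held [([0.6042, -0.1766], 31.5), ([0.6047, -0.1691], 27.6), ([0.5727, -0.2006], 33.2), ([0.6392, -0.1931], 33.2)]
cup1 [([0.6023, -0.0347], 29.0)] [326.30839149  14.91009812]
```

>>> {"fn": "play_rows", "kwargs": {"rows": [0,0.2,1.5,0,0,0,4,0,0.4,3.5,0,0,0,4,0,0.4,5,0,0,0,4,0,0.4,6,0,0,0,4,0,0.4,6.8,0,0,0,4,0,0.4,7.3,0,0,0,4,0,0.4,7.5,0,0,0,4,0,0.4,7.5,0,0,0,4]}}

```text
time_s: 38.65
position: [0.611, -0.1746, 0.1618]
tool_rot: [3.141, -0.0, 1.616]
ft_force: [-0.6, 0.2, -0.6]
width: 0.0599
gripper_force: 6.0
```

>>> {"fn": "play_rows", "kwargs": {"rows": [0,0,0,0,0,0,4,0,0,0.1,0,0,0,4,0,0,0.2,0,0,0,4,0,0,0.2,0,0,0,4,0,0,0.2,0,0,0,4]}}

```text
time_s: 39.07
position: [0.6111, -0.1745, 0.1598]
tool_rot: [3.141, 0.0, 1.616]
ft_force: [-0.2, 0.7, -1.6]
width: 0.0598
gripper_force: 6.0
```

>>> {"fn": "play_rows", "kwargs": {"rows": [0,-0.05,0.05,0,0,0,4,0,-0.1,0.1,0,0,0,4,0,-0.1,0.15,0,0,0,4,0,-0.1,0.2,0,0,0,4,0,-0.1,0.25,0,0,0,4,0,-0.1,0.3,0,0,0,4,0,-0.1,0.3,0,0,0,4]}}

```text
time_s: 39.65
position: [0.61, -0.1748, 0.1567]
tool_rot: [-3.142, 0.0, 1.616]
ft_force: [0.3, -0.3, -1.0]
width: 0.0595
gripper_force: 6.0
```

>>> {"fn": "play_rows", "kwargs": {"rows": [0,0,0.03,0,0,0,4,0,0,0.05,0,0,0,4,0,0,0.05,0,0,0,4,0,0,0.05,0,0,0,4]}}

```text
time_s: 39.98
position: [0.6101, -0.1749, 0.1566]
tool_rot: [3.141, 0.001, 1.616]
ft_force: [-0.8, -1.2, 2.7]
width: 0.0599
gripper_force: 6.0
```

Contact: force turned from −1 to +2.7 N. Release and back off.

>>> {"fn": "play_rows", "kwargs": {"rows": [0,0,0,0,0,0,6.2,0,0,0,0,0,0,6.5,0,0,0,0,0,0,7,0,0,0,0,0,0,8,0,0,0,0,0,0,9,0,0,0,0,0,0,9.3,0,0,0,0,0,0,9.3,0,0,-1,0,0,0,9.3]}}

```text
time_s: 40.65
position: [0.6086, -0.1746, 0.1645]
tool_rot: [-3.137, -0.001, 1.616]
ft_force: [-0.4, 0.4, 0.1]
width: 0.0926
gripper_force: 0.0
```

>>> {"fn": "play_rows", "kwargs": {"rows": [0,0,-3,0,0,0,9.3,0,0,-7,0,0,0,9.3,0,0,-11,0,0,0,9.3,0,0,-15,0,0,0,9.3,-3,-2,-19,0,0,0,9.3,-6,-4,-21,0,0,0,9.3,-6,-6,-21,0,0,0,9.3,-6,-6,-21,0,0,0,9.3]}}

```text
time_s: 41.32
position: [0.5502, -0.2421, 0.3803]
tool_rot: [3.139, 0.006, 1.607]
ft_force: [-0.6, 0.2, -0.5]
width: 0.093
gripper_force: 0.0
```

>>> {"fn": "play_rows", "kwargs": {"rows": [0,0,0,0,0,0,9.3,0,0,0,0,0,0,9.3,0,0,0,0,0,0,9.3]}}

```text
time_s: 41.57
position: [0.5533, -0.2356, 0.3755]
tool_rot: [-3.141, -0.002, 1.619]
ft_force: [-0.0, -0.0, -0.3]
width: 0.0929
gripper_force: 0.0
```

Run:
```python
from h import *
s=get_state();print(s["position"],s["ft_force"],s["time_s"])
c=calibration("wrist");im=capture("wrist");cv2.imwrite("pics/w10.png",im);np.savez("w10.npz",**c)
for n,g,z in(("cup1",[.6035,-.0345],.193),("cup2",[.6095,-.175],.192)): print(n,circ(im,c,np.array(g),z)[1],proj(c,[*g,z]))
# bar ends/holes and jar cap colour visible beside bar
h=cv2.cvtColor(im,cv2.COLOR_BGR2HSV)
Rz=R.from_euler("z",2.6,degrees=True)
# side profile across bar at local y=20 : hue/sat steps, mm
for y in(.0,.125):
  print(y,[(x,*h[int(round(u[1])),int(round(u[0]))].tolist()) for x in range(-44,46,4) for u in[proj(c,np.array([.6065,-.1045,0])+Rz.apply([x/1000,y,.141]))]])
```

```text
[ 0.5532778  -0.23561861  0.37550877] [-0.00436217 -0.03341026 -0.27792311] 41.5667
cup1 [([0.6013, -0.0362], 29.8)] [375.03516473   3.1640238 ]
cup2 [([0.6108, -0.1772], 28.1), ([0.6118, -0.1857], 32.0)] [368.25394074 135.34595206]
0.0 [(-44, 14, 98, 78), (-40, 14, 125, 133), (-36, 14, 124, 130), (-32, 14, 124, 101), (-28, 18, 110, 176), (-24, 23, 95, 179), (-20, 29, 82, 180), (-16, 31, 82, 181), (-12, 29, 83, 179), (-8, 35, 82, 192), (-4, 28, 84, 180), (0, 24, 93, 179), (4, 29, 82, 180), (8, 34, 81, 188), (12, 27, 86, 180), (16, 23, 94, 179), (20, 28, 85, 179), (24, 29, 83, 179), (28, 32, 26, 159), (32, 68, 19, 197), (36, 70, 19, 197), (40, 70, 19, 197), (44, 68, 19, 197)]
0.125 [(-44, 105, 43, 12), (-40, 120, 23, 11), (-36, 120, 20, 13), (-32, 75, 51, 10), (-28, 120, 23, 11), (-24, 105, 51, 10), (-20, 120, 43, 12), (-16, 120, 21, 12), (-12, 120, 46, 11), (-8, 120, 43, 12), (-4, 90, 26, 10), (0, 120, 23, 11), (4, 90, 23, 11), (8, 120, 23, 11), (12, 105, 46, 11), (16, 90, 21, 12), (20, 120, 21, 12), (24, 120, 23, 11), (28, 120, 26, 10), (32, 0, 0, 11), (36, 105, 43, 12), (40, 120, 26, 10), (44, 105, 46, 11)]
```

```bash
python3 -c "
from station import *
print(sign_off())"
```

```text
the job is handed in; nothing more can be done
None
```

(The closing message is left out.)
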